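Prop the gauge case open on its stay and put the plug gauge back in its rack

ROBOT

A 6-joint arm with a two-finger parallel gripper is mounted at the origin on a cart in front of the work surface, level with it; the furniture and walls round the work are solid. World frame = base frame: x ahead of the robot, y to its left, z up, the work surface at z = 0. Lengths are in m, angles in rad, forces in N, time in s.
With the tool pointing down it reaches from about 0.35 to 0.775 m from the base axis. Payload 7.3 kg.
Tool frame: the origin (TCP) lies on the centre line of the jaws, within the pads' length; the fingertips stand 22 mm ahead of it and the grasp point (between the pads) lies 3 mm ahead of it; z points along the fingers, y is the line along which they close (so a half turn about z gives the same grasp; the last joint's range is limited). The gripper opens to 92 mm and grips with 3 to 60 N. Pads are 19 mm wide; open, the fingers measure 130 mm over their backs; the gripper's body (75 mm by 190 mm) begins 47 mm behind the grasp point.
Start: joints at [1.039, 0.342, 1.524, -0, 1.275, -0.146], TCP at [0.198, 0.486, 0.249] pointing down, gripper open.
Joint ranges: [-2.53, 2.53], [-0.77, 2.02], [0.04, 2.7], [-1, 4.14], [0.28, 2.66], [-3.11, 3.11]. Speed limits (rad/s): [2.57, 2.57, 3.14, 3.14, 3.14, 3.14].

INTERFACE

Orientations are given as a unit quaternion [x, y, z, w].
In Python, from bench import ctrl gives the robot as it stands. The module is installed in compiled form; this text tells all that it offers.
- The arm moves only by the tool servo_tool, never from a script. Its arguments are lists of equal length, an entry for each row: "turn": the turn, a rotation vector about the tool's x, y, z in degrees, a list of three; "delta_pos": the shift along the tool's x, y, z in m, a list of three; "grip": the closure, from 0 (fully open) to 1 (shut). A call has exactly 5 rows; each row shifts and turns the commanded pose from where the row before left it, along the tool's axes as they then stand; what a row does not reach is not made up. A row lasts 1/8 s, in which the tool goes at most 62.5 mm and 10.7 degrees, less where a joint would pass 70% of its speed; a pose out of reach is approached as far as the arm can. A call with a gripper value outside its range is refused whole. The fingers move at their own pace and stop on an object; the grip force is fixed at half the most. Time passes only in rows, so rows that do not move let the fingers close, or fill a call up. It gives the time, the measured TCP pose, the force, the opening and the grip force at its end, in the units of the state.
- ctrl.get_obs(): the state, without advancing time (a new reading comes with each control period).
- ctrl.snapshot(name): name is "scene" or "side" or "wrist"; returns (picture, depth): 384x512x3 uint8, red, green, blue; 384x512 float32, m along the optical axis (not along the pixel's ray), 0 where there is no reading.
- ctrl.get_calibration(name): a dict with "vfov" (degrees; the focal length in pixels is half the picture's height over the tangent of half this angle, whatever the lens; pixels are square), "cx", "cy" (the principal point, pixels), "R" (3x3) and "t" (3): a world point X has camera coordinates R X + t. Camera axes: x right, y down, z forward; pixel columns grow to the right and rows downward; lengths in m; the calibration is good to about 2 mm. The wrist camera is an equidistant fisheye: a pixel r from the principal point sees the ray r / f radians off the axis. A picture is of the moment at which its call begins: read the wrist's pose just before it. get_calibration takes no time and is no camera call; for the wrist camera it gives the pose at the moment of the call.
- ctrl.hand_in(): hands the job in; it is judged then, once.
Trained networks look in the newest picture that a camera, given by its name, has taken for a name from the list of things; names that differ only in an ending like _2 or _b are one class to them, and where a whole thing is asked for, a point or a joint stands for the part that bears it (a point fixed in the world has none). Each returns a list of dicts, best first, with "p" (0 to 1); they miss things now and then, are a little off and sometimes report something else, mostly with a low value. They report only what shows in the picture. A call takes as long as a camera call.
- ctrl.find_in(camera, query): "at" ([column, row] in pixels, amid what is visible of it).
- ctrl.trace(camera, query): "region" (384x512 bool, what is visible of it) and "at" ([column, row] in pixels, amid what is visible of it).
- ctrl.mark_of(camera, query): "at" ([column, row] in pixels: a listed point, or the origin of a listed thing).
The state is a dict: "time_s": time; "joint_positions": joint angles; "joint_vel": joint speeds; "joint_efforts": joint torques, N m; "position": TCP position; "tool_rot": TCP orientation; "force": force on the tool from outside, world axes, zero at the start; "moment": the same for the moment, N m; "opening": opening from 0.0 (shut) to 1.0 (fully open); "grasp_force": force on a finger pad.
Only numpy, scipy, OpenCV 4.12 (cv2) and the standard library are available. Lean on these libraries where they do the work, as an engineer would, in place of code of your own. Each camera call takes 0.05 s, during which the arm holds its last target. There are 200 camera calls.

TASK

Put the plug gauge back in its wooden case: swing the lid up gently until you feel it meet its stop and the notch of the side stay drops over the stop pin, without forcing it, then ease the lid back so that it stands on the stay by itself; do not let it drop. Then lay the gauge across the two slotted boards of the rack in the case, setting it down rather than dropping it, and leave the other things on the bench as they are.

Things in the scene. Friction and masses are not known exactly. Their poses are not given: they have to be found in the camera images.
- gauge_case: Wooden case, lower half 220 x 160 x 62 mm, walls 8 mm, fixed to the bench. Origin at the centre of its underside; x points from the front (knob side) to the hinge side, y along the hinge, z up. The gauge rack stands in its front half (see rack_seat), two steel rings lie behind it.
- case_lid (a joint): Lid angle, rad: 0 shut, grows as the front swings up about the line through lid_hinge along the case's y. Lid 221 x 160 x 18 mm, 0.3-0.55 kg, hinge free: it falls shut unless held or propped. Its stop lies between 1.26 and 1.52 rad, set differently every time and not measured. The stop is springy: about 2 to 4 N more at the knob per mm past first contact.
- lid_hinge (a point): Middle of the lid's hinge line, 110 mm behind the case's centre and 72 mm above the bench.
- lid_knob (a point): Centre of the black knob on the middle of the lid's front edge: a cylinder 22 mm in diameter, 26 mm long, its axis square to the hinge, on a thin stem 14 mm long. On the lid it lies 248 mm from the hinge line and 1 mm above it (lid shut). Pinched on its two sides along the case's y, it pivots between the fingers as the lid swings.
- lid_stay: Steel stay 150 mm long outside the case's +y wall; origin at its pivot on the lid; points along its -x. It slides by its weight over the stop pin (8 mm, clamped about 120 mm before the hinge). In the last 0.03 rad its end notch drops over the pin; its hooked tip is the stop. Ease the lid back 0.02-0.07 rad and the notch carries it. Stay force is 4.8 x knob force; over 45 N is forcing.
- rack_seat (a point): Where the gauge's middle lies when in the rack: 53 mm in front of the case's centre, 63.5 mm above the bench. Rack: two upright boards 8 mm thick, 29 mm either side of this point along the case's y (50 mm free between). Each has a slot 21 mm wide, open above, floor 56 mm and edges 71 mm above the bench; case floor 13 mm; front wall 49 mm from the seat. Gauge along the case's y, either way round.
- plug_gauge: Steel go/no-go plug gauge, a round bar 16 mm in diameter at its knurled middle with thinner ends, 85 mm long, 60 g, lying on the bench; one red band. Origin on its underside at the middle, its y axis along its length. Shorter than the marker pen.
- gauge_mid (a point): Middle of the plug gauge's axis, 8 mm above its underside.
- marker_pen: Bystander: marker pen with a blue cap, 124 mm long and 17 mm thick, lying on the bench; it and the plug gauge may have changed places. Origin on its underside at the middle, y along its length.
- grease_tin: Bystander: round tin, 66 mm in diameter, 38 mm high. Origin at the centre of its underside.
- bolt_2: Bystander: bolt standing on its head, 16 mm wide, 36 mm high. Origin at the centre of its underside.
- oil_bottle_1: Bystander: small white bottle with a blue cap, standing, 32 mm in diameter, 96 mm high. Origin at the centre of its underside.

How it is judged:
On the way, in this order (a step that is already met when the one before it is completed fails the run):
1. the lid stands open on its stay by itself, untouched by the fingers (at least 66 degrees open, at rest, the stay bearing on the stop pin) (value of joint case_lid between 1.15 and 1.52 rad and velocity of joint case_lid between -0.05 and 0.05 rad/s and contact force between the fingers and gauge_case below 0.2 N and contact force between lid_stay and anything else above 0.3 N), for 0.3 s.
2. the gauge lies in both slots of the rack while the fingers still hold it (x of gauge_mid in the frame of rack_seat between -0.006 and 0.006 m and y of gauge_mid in the frame of rack_seat between -0.01 and 0.01 m and z of gauge_mid in the frame of rack_seat between -0.004 and 0.004 m and angle between the y axis of plug_gauge and the y axis of gauge_case, either way round below 0.15 rad and contact force between the fingers and plug_gauge above 0.5 N), for 0.05 s.
At the end, for the whole second after the job is handed in: The lid stands at rest between 66 and 87 degrees, carried by its stay on the stop pin; the plug gauge lies at rest in both slots of the rack, its middle within 6 mm across, 10 mm along and 4 mm in height of the seat and within 0.15 rad of the hinge direction; both are released (all of step 1 and x of gauge_mid in the frame of rack_seat between -0.006 and 0.006 m and y of gauge_mid in the frame of rack_seat between -0.01 and 0.01 m and z of gauge_mid in the frame of rack_seat between -0.004 and 0.004 m and angle between the y axis of plug_gauge and the y axis of gauge_case, either way round below 0.15 rad and contact force between the fingers and plug_gauge below 0.05 N and linear speed of plug_gauge below 0.02 m/s); the robot touches nothing.
It fails at once if the stay is forced: more than 45 N on it (contact force between lid_stay and anything else above 45 N).
It fails at once if the lid drops: it falls back faster than 0.8 rad/s (velocity of joint case_lid below -0.8 rad/s).
It fails at once if a bystander is moved by more than 25 mm (distance of any of marker_pen, grease_tin, bolt_2, oil_bottle_1 from where it was at the start of the episode above 0.025 m).
It also fails if it takes over 72 s, if anything falls off the work surface, if the arm or the gripper's body presses on something with over 40 N, if the wrist force passes 120 N, or if a joint passes its speed limit or range.

## Working session

There is one attempt and no reset: what is moved stays moved. The work goes in short steps, Python scripts to look and compute and a tool call to move; the robot and the scene stay as the last step left them, time stands still between calls to the robot, and variables do not carry over. Pictures are saved under pics/ and viewed, at most 13 in all, crops included, and the job is handed in when it is done.

Besides the shell and the picture viewer there is one more tool, called as a command line: name --argument value ..., lists and objects as JSON in quotes. servo_tool: Moves the arm, as the interface text tells. Its arguments: {"type":"object","properties":{"turn":{"type":"array"},"delta_pos":{"type":"array"},"grip":{"type":"array"}},"required":["turn","delta_pos","grip"]}

```bash
mkdir -p pics; cat > h.py <<'E'
import numpy as np, cv2
from bench import ctrl
from scipy.spatial.transform import Rotation as Ro
def cal(n):
    c=ctrl.get_calibration(n); f=192/np.tan(np.radians(c['vfov'])/2)
    return f,c['cx'],c['cy'],np.array(c['R']),np.array(c['t'])
def ray(n,px,c=None):
    f,cx,cy,R,t=c or cal(n); d=np.array([px[0]-cx,px[1]-cy])
    if n=='wrist':
        r=np.hypot(*d); th=r/f; v=np.array([*(d/max(r,1e-9)*np.sin(th)),np.cos(th)])
    else: v=np.array([d[0]/f,d[1]/f,1.])
    return -R.T@t, R.T@v     # origin, direction (pinhole: times depth)
def onz(n,px,z,c=None):
    o,v=ray(n,px,c); return o+v*(z-o[2])/v[2]
def tri(rs):
    A=0;b=0
    for o,v in rs:
        v=v/np.linalg.norm(v);P=np.eye(3)-np.outer(v,v);A=A+P;b=b+P@o
    X=np.linalg.solve(A,b); return X,[np.linalg.norm((np.eye(3)-np.outer(v,v)/(v@v))@(X-o)) for o,v in rs]
E
python3 - <<'E'
from h import *
s={}
np.set_printoptions(precision=4,suppress=True)
P={}
for n in ('scene','side','wrist'):
    P[n]=ctrl.snapshot(n); print(n,-cal(n)[3].T@cal(n)[4])
    for q in ('lid_knob','lid_hinge','gauge_case','rack_seat','gauge_mid','lid_stay','plug_gauge','marker_pen','grease_tin','bolt_2','oil_bottle_1'):
        r=ctrl.mark_of(n,q)
        if r: 
            a=r[0]['at'];print(n,q,round(r[0]['p'],2),np.round(a),onz(n,a,{'lid_knob':.073,'lid_hinge':.072,'lid_stay':.07,'gauge_mid':.008,'rack_seat':.0635}.get(q,0)))
            s.setdefault(q,[]).append(ray(n,a))
for q in s:
    if len(s[q])>1: print(q,*tri(s[q]))
im=np.hstack([P[n][0] for n in P]);cv2.imwrite('pics/a.png',cv2.resize(np.vstack([P['scene'][0],P['side'][0]]),(450,600) if 0 else None,fx=.78,fy=.78)[:,:,::-1])
cv2.imwrite('pics/w.png',P['wrist'][0][:,:,::-1])
print(ctrl.get_obs())
E
```

```text
scene [-0.1168 -0.8504  0.943 ]
scene lid_knob 0.97 [233. 169.] [0.4526 0.1448 0.073 ]
scene lid_hinge 0.75 [186. 143.] [0.3907 0.3592 0.072 ]
scene gauge_case 0.87 [200. 168.] [0.4029 0.2916 0.    ]
scene rack_seat 0.91 [213. 161.] [0.4235 0.2277 0.0635]
scene gauge_mid 0.66 [265. 214.] [ 0.4623 -0.0279  0.008 ]
scene lid_stay 0.6 [200. 168.] [0.3671 0.2095 0.07  ]
scene plug_gauge 0.64 [260. 217.] [ 0.4464 -0.0257  0.    ]
scene marker_pen 0.53 [280. 246.] [ 0.4299 -0.1559  0.    ]
scene grease_tin 0.69 [328. 288.] [ 0.4498 -0.3426  0.    ]
scene bolt_2 0.64 [321. 265.] [ 0.4819 -0.2724  0.    ]
scene oil_bottle_1 0.56 [311. 297.] [ 0.3928 -0.3421 -0.    ]
side [ 0.1132 -0.8465  0.8088]
side lid_knob 0.93 [240. 171.] [0.4401 0.1398 0.073 ]
side lid_hinge 0.97 [210. 139.] [0.4017 0.3933 0.072 ]
side gauge_case 0.96 [225. 168.] [0.4249 0.2778 0.    ]
side rack_seat 0.63 [228. 162.] [0.424  0.2223 0.0635]
side gauge_mid 0.4 [262. 212.] [ 0.4561 -0.0238  0.008 ]
side lid_stay 0.64 [195. 149.] [0.3307 0.3482 0.07  ]
side plug_gauge 0.65 [260. 215.] [ 0.4509 -0.0244  0.    ]
side marker_
[... 1560 characters left out ...]
.4845 -0.2692 -0.0008] [np.float64(0.002612584301260774), np.float64(0.002612584301260789)]
oil_bottle_1 [ 0.4008 -0.3332 -0.0121] [np.float64(0.0022849789093531032), np.float64(0.0022849789093530677)]
{'time_s': 1.8, 'joint_positions': array([ 1.039 ,  0.342 ,  1.5241,  0.    ,  1.2754, -0.146 ]), 'joint_vel': array([-0.0004, -0.0015, -0.0005, -0.0007, -0.0007,  0.0006]), 'joint_efforts': array([ -0.0003, -43.1131, -24.4477,   0.0717,   0.0483,  -0.    ]), 'position': array([0.1975, 0.4865, 0.2487]), 'tool_rot': array([0.1917, 0.9815, 0.0001, 0.    ]), 'force': array([ 0.1135, -0.2002,  0.5416]), 'moment': array([-0.0101,  0.0297, -0.0256]), 'grasp_force': 0.0, 'opening': 0.999683252671181}
```

View pics/a.png

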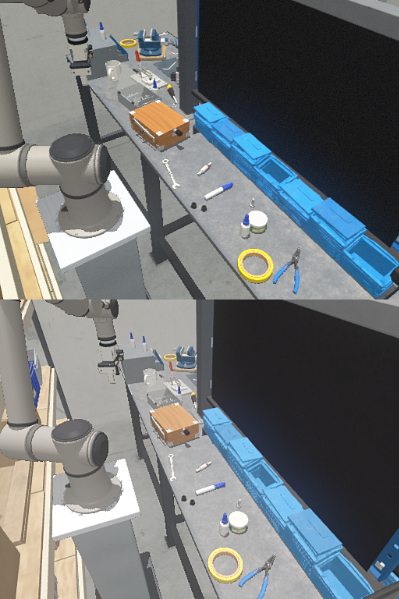

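View pics/w.png

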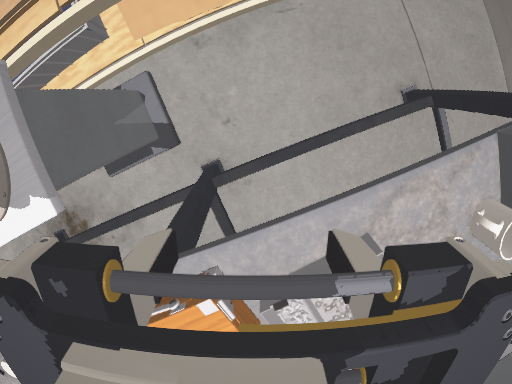

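The scene and side views show the case at about (165,125) in the top picture, with its knob toward −y. The gauge lies at about (205,168), with the pen at (218,190) beyond it. The wrist camera barely sees the case, so I'll move to a better viewpoint.

```bash
cat >> h.py <<'E'
def plan(p,yaw,n,tilt=0):
    """rows from measured pose to TCP p, tool down, tool-y heading yaw(deg)"""
    o=ctrl.get_obs(); p0=np.array(o['position']);R0=Ro.from_quat(o['tool_rot'])
    a=np.radians(yaw);y=np.array([np.cos(a),np.sin(a),0]);z=np.array([0,0,-1.]);
    R1=Ro.from_matrix(np.c_[np.cross(y,z),y,z]); w=(R0.inv()*R1).as_rotvec()
    print('turn/row',np.round(np.degrees(w)/n,2),'mm/row',np.round(np.linalg.norm(np.array(p)-p0)/n*1e3,1))
    for k in range(n):
        R=R0*Ro.from_rotvec(w*k/n); print(np.round(R.inv().apply((np.array(p)-p0)/n),4).tolist())
E
python3 - <<'E'
from h import *
plan([.43,.05,.25],10,10)
print(cal('wrist')[3][2], cal('wrist')[0])
E
```

```text
turn/row [ 0.   -0.    5.79] mm/row 49.5
[-0.038, -0.0317, -0.0001]
[-0.041, -0.0277, -0.0001]
[-0.0435, -0.0234, -0.0001]
[-0.0457, -0.0189, -0.0001]
[-0.0474, -0.0142, -0.0001]
[-0.0486, -0.0094, -0.0001]
[-0.0493, -0.0044, -0.0001]
[-0.0494, 0.0006, -0.0001]
[-0.0491, 0.0056, -0.0001]
[-0.0483, 0.0105, -0.0001]
[ 0.285804   -0.1154511  -0.95130811] 297.3186396354542
```

servo_tool --turn '[[0, 0, 5.8], [0, 0, 5.8], [0, 0, 5.8], [0, 0, 5.8], [0, 0, 5.8]]' --delta_pos '[[-0.038, -0.032, 0], [-0.041, -0.028, 0], [-0.0435, -0.0235, 0], [-0.0455, -0.019, 0], [-0.0475, -0.014, 0]]' --grip '[0, 0, 0, 0, 0]'

```text
time_s: 2.42
position: [0.314, 0.2663, 0.249]
tool_rot: [0.433, 0.902, 0.0, 0.0]
force: [1.5, -0.1, 1.0]
opening: 1.0
grasp_force: 0.0
```

servo_tool --turn '[[0, 0, 5.8], [0, 0, 5.8], [0, 0, 5.8], [0, 0, 5.8], [0, 0, 5.7]]' --delta_pos '[[-0.0485, -0.0095, 0], [-0.0495, -0.0045, 0], [-0.0495, 0.0005, 0], [-0.049, 0.0055, 0], [-0.0485, 0.0105, 0]]' --grip '[0, 0, 0, 0, 0]'

```text
time_s: 3.05
position: [0.4299, 0.0472, 0.249]
tool_rot: [0.644, 0.765, 0.0, 0.0]
force: [1.3, 0.7, -0.3]
opening: 1.0
grasp_force: 0.0
```

```bash
cat >> h.py <<'E'
def look(name,qs,zs={}):
    """wrist picture; returns marks and prints"""
    c=cal('wrist'); im,d=ctrl.snapshot('wrist'); out={}
    for q in qs:
        r=ctrl.mark_of('wrist',q)
        if r:
            a=r[0]['at']; z=zs.get(q,{'lid_knob':.073,'lid_hinge':.072,'lid_stay':.07,'gauge_mid':.008,'rack_seat':.0635}.get(q,0))
            print(q,round(r[0]['p'],2),np.round(a),np.round(onz('wrist',a,z,c),4)); out[q]=ray('wrist',a,c)
    cv2.imwrite('pics/%s.png'%name,im[:,:,::-1]); np.savez('pics/%s.npz'%name,d=d,im=im,**{'r_'+q:np.array(out[q]) for q in out},f=c[0],cx=c[1],cy=c[2],R=c[3],t=c[4])
    return out,c
Q=('lid_knob','lid_hinge','gauge_case','rack_seat','gauge_mid','plug_gauge','marker_pen','lid_stay')
E
python3 - <<'E'
from h import *
o=ctrl.get_obs();print(o['position'],o['tool_rot'],o['time_s'])
look('v1',Q)
E
```

```text
[0.42987905 0.04724993 0.24897006] [6.44182200e-01 7.64871953e-01 3.36060943e-04 2.74200020e-04] 3.05
lid_knob 0.85 [277.  88.] [0.4388 0.1486 0.073 ]
rack_seat 0.82 [276.  13.] [0.4248 0.2312 0.0635]
gauge_mid 0.96 [255. 224.] [ 0.4486 -0.0317  0.008 ]
plug_gauge 0.89 [258. 220.] [ 0.4523 -0.0293  0.    ]
```

View pics/v1.png

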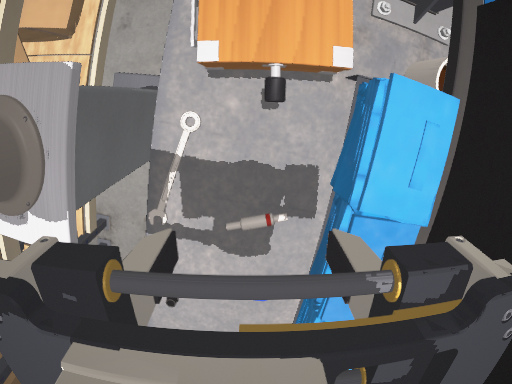

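The picture shows the knob at (276,88) on the orange case's front, the gauge with its red band at (258,220), a wrench to its left and blue bins to the right. I'll take a second view from over the case.

servo_tool --turn '[[0, 0, 0], [0, 0, 0], [0, 0, 0], [0, 0, 0], [0, 0, 0]]' --delta_pos '[[0.05, 0.002, 0], [0.06, 0.0025, 0], [0.05, 0.002, 0], [0, 0, 0], [0, 0, 0]]' --grip '[0, 0, 0, 0, 0]'

```text
time_s: 4.12
position: [0.4074, 0.2078, 0.2487]
tool_rot: [0.642, 0.767, -0.0, 0.0]
force: [0.7, -0.2, -0.0]
opening: 1.0
grasp_force: 0.0
```

```bash
python3 - <<'E'
from h import *
np.set_printoptions(precision=4,suppress=True)
o=ctrl.get_obs();print(o['position'],o['tool_rot'],o['time_s'],o['force'])
out,c=look('v2',Q)
v=np.load('pics/v1.npz')
for q in out:
    if 'r_'+q in v: print(q,tri([out[q],tuple(v['r_'+q])]))
def cloud(n):
    v=np.load('pics/%s.npz'%n);d=v['d'];u,w=np.meshgrid(np.arange(512),np.arange(384));dx=u-v['cx'];dy=w-v['cy'];r=np.hypot(dx,dy)+1e-9;th=r/v['f']
    k=np.tan(np.minimum(th,1.4))/r*d;C=np.stack([dx*k,dy*k,d],-1);W=(C-v['t'])@v['R'];return np.where((d>0)[...,None],W,np.nan),v['im']
for n in ('v1','v2'):
    W,im=cloud(n)
    hsv=cv2.cvtColor(im,cv2.COLOR_RGB2HSV)
    m=(hsv[...,0]<20)&(hsv[...,1]>150)&(hsv[...,2]>80)
    x,y,z=W[...,0],W[...,1],W[...,2]
    m&=(z>.06)&(z<.1)&(abs(x-.42)<.2)&(abs(y-.3)<.2)
    p=W[m][:,:2];r=cv2.minAreaRect(p.astype(np.float32));print(n,'lid',m.sum(),r,np.median(z[m]),cv2.boxPoints(r))
    m=(abs(x-.44)<.02)&(abs(y-.145)<.025)&(z>.05)&(z<.1)&(im.max(-1)<60)
    if m.any():print('knob',m.sum(),np.nanmin(W[m],0),np.nanmax(W[m],0))
    m=(abs(x-.45)<.07)&(abs(y+.03)<.04)&(z>.006)&(z<.03)
    if m.sum()>20:
        print('gauge',m.sum(),z[m].max(),cv2.minAreaRect(W[m][:,:2].astype(np.float32)))
    b=(hsv[...,0]>90)&(hsv[...,0]<115)&(hsv[...,1]>150)&(z>.02)&(x<.6)&(x>.45)&(y<.35)
    for y0 in np.arange(-.1,.35,.05):
        q=b&(abs(y-y0)<.025)
        if q.sum()>20:print('bin y%.2f'%y0,np.percentile(x[q],2),np.percentile(z[q],98))
E
```

```text
[0.4074 0.2078 0.2487] [ 0.642   0.7667 -0.0002  0.0001] 4.125 [ 0.7124 -0.2438 -0.0281]
lid_knob 0.98 [268. 232.] [0.4364 0.1498 0.073 ]
lid_hinge 0.93 [279.  12.] [0.4031 0.3913 0.072 ]
gauge_case 0.73 [270. 111.] [0.4184 0.2826 0.    ]
rack_seat 0.6 [268. 160.] [0.4213 0.2305 0.0635]
gauge_mid 0.88 [253. 313.] [ 0.4526 -0.0305  0.008 ]
plug_gauge 0.94 [253. 312.] [ 0.4527 -0.0353 -0.    ]
lid_stay 0.68 [192.  62.] [0.3232 0.322  0.07  ]
lid_knob (array([0.4379, 0.1486, 0.0702]), [np.float64(0.0011000188856400105), np.float64(0.0011000188856400493)])
rack_seat (array([0.423 , 0.2308, 0.0641]), [np.float64(0.001791503826886037), np.float64(0.0017915038268860595)])
gauge_mid (array([ 0.4508, -0.0318,  0.0069]), [np.float64(0.0020738964294797807), np.float64(0.002073896429479853)])
plug_gauge (array([ 0.4508, -0.0236,  0.0137]), [np.float64(0.00021609916164255978), np.float64(0.000216099161642527)])
v1 lid 9024 ((0.42703330516815186, 0.21108657121658325), (0.15882855653762817, 0.07730566710233688), 8.836382865905762) 0.08156297050195366 [[0.3426 0.2371]
 [0.3545 0.1607]
 [0.5114 0.185
[... 501 characters left out ...]
975374686
bin y0.20 0.5273333114121298 0.1482943176092084
v2 lid 28541 ((0.4162977337837219, 0.2829819917678833), (0.15881776809692383, 0.2190314531326294), 8.651266098022461) 0.08152878681369732 [[0.3213 0.3793]
 [0.3543 0.1628]
 [0.5113 0.1867]
 [0.4783 0.4032]]
knob 401 [0.4249 0.1344 0.0651] [0.4481 0.1606 0.0844]
gauge 363 0.016820135190594745 ((0.45019564032554626, -0.027325278148055077), (0.0844537690281868, 0.016269460320472717), 19.78919792175293)
bin y0.00 0.5319609088326874 0.143308986643961
bin y0.05 0.523030054084986 0.11981031081754498
bin y0.10 0.5259928531634437 0.1473399318862286
bin y0.15 0.5286586077996689 0.14712932514962387
bin y0.20 0.529042007367787 0.14669754404852106
```

View pics/v2.png

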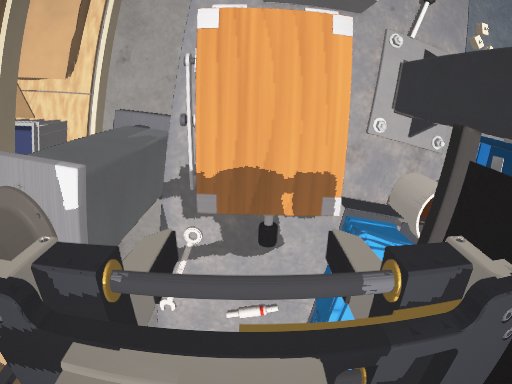

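The view shows the shut lid with its white corners, the knob at (268,232), the stay along the left side at (190,120) and its pin at (183,119). All the points agree with the given sizes. Before lowering I'll check the bin profile against the gripper body.

```bash
python3 - <<'E'
from h import *
np.set_printoptions(precision=3,suppress=True,linewidth=200)
def cloud(n):
    v=np.load('pics/%s.npz'%n);d=v['d'];u,w=np.meshgrid(np.arange(512),np.arange(384));dx=u-v['cx'];dy=w-v['cy'];r=np.hypot(dx,dy)+1e-9;th=r/v['f']
    k=np.tan(np.minimum(th,1.4))/r*d;C=np.stack([dx*k,dy*k,d],-1);W=(C-v['t'])@v['R'];return np.where((d>0)[...,None],W,np.nan).reshape(-1,3)
W=cloud('v1')
xs=np.arange(.5,.62,.01)
print(xs)
for y in np.arange(-.1,.3,.025):
    print('%.3f'%y,[round(float(np.max(q)),3) if (q:=W[(abs(W[:,1]-y)<.0125)&(abs(W[:,0]-x-.005)<.005)&(W[:,2]<.2),2]).size else -1 for x in xs])
E
```

```text
[0.5  0.51 0.52 0.53 0.54 0.55 0.56 0.57 0.58 0.59 0.6  0.61]
-0.100 [0.001, 0.001, 0.131, 0.132, 0.001, -1, -1, -1, -1, -1, -1, -1]
-0.075 [0.001, 0.002, 0.143, 0.143, 0.143, 0.143, 0.143, -1, -1, -1, -1, -1]
-0.050 [0.001, 0.001, 0.143, 0.143, 0.144, 0.143, -1, -1, -1, -1, -1, -1]
-0.025 [0.001, 0.001, 0.109, 0.11, 0.001, -1, -1, -1, -1, -1, -1, -1]
-0.000 [0.001, 0.001, 0.048, 0.079, 0.001, -1, 0.143, -1, -1, -1, -1, -1]
0.025 [0.001, 0.001, 0.144, 0.144, 0.144, 0.144, 0.144, 0.144, 0.143, 0.144, 0.142, 0.153]
0.050 [0.001, 0.001, 0.148, 0.149, 0.148, 0.148, 0.149, 0.149, 0.149, 0.148, 0.148, 0.198]
0.075 [0.002, 0.002, 0.149, 0.149, 0.149, 0.149, 0.15, 0.149, 0.149, 0.149, 0.148, 0.2]
0.100 [0.001, 0.001, 0.148, 0.148, 0.149, 0.148, 0.15, 0.151, 0.15, 0.149, 0.148, 0.2]
0.125 [0.002, 0.001, 0.148, 0.149, 0.149, 0.149, 0.15, 0.15, 0.15, 0.149, 0.148, 0.2]
0.150 [0.001, 0.002, 0.149, 0.149, 0.149, 0.149, 0.15, 0.15, 0.149, 0.149, 0.149, 0.2]
0.175 [0.084, 0.082, 0.148, 0.148, 0.149, 0.149, 0.149, 0.149, 0.149, 0.149, 0.149, 0.2]
0.200 [0.085, 0.082, 0.002, 0.002, 0.049, 0.002, 0.002, 0.001, 0.001, 0.001, 0.136, 0.2]
0.225 [0.083, -1, -1, 0.002, 0.002, 0.002, 0.002, 0.002, 0.001, 0.002, 0.137, 0.198]
0.250 [0.084, -1, 0.002, 0.002, 0.002, 0.003, 0.002, 0.002, 0.002, 0.002, 0.136, 0.195]
0.275 [-1, -1, 0.002, 0.001, 0.008, 0.009, 0.011, 0.01, 0.01, 0.009, 0.136, 0.193]
```

```bash
cat >> h.py <<'E'
H=np.array([.3996,.3920,.072]); A=np.radians(8.65)
h=np.array([np.cos(A),np.sin(A),0]); X=np.array([-np.sin(A),np.cos(A),0]); Z=np.array([0,0,1.])
def Rt(phi):
    p=np.radians(phi); y=np.cos(p)*h+np.sin(p)*Z; z=np.sin(p)*h-np.cos(p)*Z
    return Ro.from_matrix(np.c_[np.cross(y,z),y,z])
def knob(th): return H+.248*(-np.cos(th)*X+np.sin(th)*Z)+.001*(np.sin(th)*X+np.cos(th)*Z)
def tcp(th,phi,e=.013): return knob(th)-e*Rt(phi).as_matrix()[:,2]
def go(wps,start=None):
    """wps: list of (p,R) one per row; prints deltas"""
    if start is None:
        o=ctrl.get_obs(); start=(np.array(o['position']),Ro.from_quat(o['tool_rot']))
    p0,R0=start
    for p,R in wps:
        print(np.round(np.degrees((R0.inv()*R).as_rotvec()),1).tolist(),np.round(R0.inv().apply(p-p0),4).tolist()); p0,R0=p,R
E
python3 - <<'E'
from h import *
p=tcp(0,18); print(p)
o=ctrl.get_obs(); p0=np.array(o['position']);R0=Ro.from_quat(o['tool_rot'])
w=(R0.inv()*Rt(18)).as_rotvec()
q=p+[0,0,.07]
go([(p0+(q-p0)*k/5,R0*Ro.from_rotvec(w*k/5)) for k in range(1,6)]+[(q+(p-q)*k/4,Rt(18)) for k in range(1,5)])
E
```

```text
[0.43292721 0.14621669 0.08536373]
[-3.6, -0.0, 0.3] [-0.0129, 0.0028, 0.0187]
[-3.6, -0.0, 0.3] [-0.0128, 0.0017, 0.0188]
[-3.6, -0.0, 0.3] [-0.0128, 0.0006, 0.0189]
[-3.6, -0.0, 0.3] [-0.0128, -0.0006, 0.0189]
[-3.6, -0.0, 0.3] [-0.0128, -0.0017, 0.0189]
[-0.0, 0.0, 0.0] [0.0, -0.0054, 0.0166]
[0.0, 0.0, 0.0] [0.0, -0.0054, 0.0166]
[0.0, 0.0, 0.0] [0.0, -0.0054, 0.0166]
[0.0, 0.0, 0.0] [0.0, -0.0054, 0.0166]
```

servo_tool --turn '[[-3.6, 0, 0.3], [-3.6, 0, 0.3], [-3.6, 0, 0.3], [-3.6, 0, 0.3], [-3.6, 0, 0.3]]' --delta_pos '[[-0.013, 0.003, 0.0187], [-0.013, 0.0017, 0.0188], [-0.013, 0.0006, 0.0189], [-0.0125, -0.0006, 0.0189], [-0.0125, -0.0017, 0.0189]]' --grip '[0.2, 0.2, 0.2, 0.2, 0.2]'

```text
time_s: 5.2
position: [0.4332, 0.1464, 0.155]
tool_rot: [0.645, 0.748, 0.121, 0.102]
force: [0.8, 0.5, -0.5]
opening: 0.803
grasp_force: 0.0
```

```bash
python3 - <<'E'
from h import *
o=ctrl.get_obs();print(o['position'],o['force'])
p=tcp(0,18);q=p+[0,0,.03]
out,c=look('v3',['lid_knob'])
v=np.load('pics/v1.npz');v2=np.load('pics/v2.npz')
if out: print(tri([out['lid_knob'],tuple(v['r_lid_knob']),tuple(v2['r_lid_knob'])]), knob(0))
go([(q,Rt(18)),(p,Rt(18))])
E
```

```text
[0.43322708 0.14637843 0.15498677] [ 0.76367383  0.46967417 -0.50159931]
[-0.3, -0.1, -0.3] [0.0, -0.0096, 0.0368]
[0.0, 0.0, 0.0] [0.0, -0.0093, 0.0285]
```

View pics/v3.png

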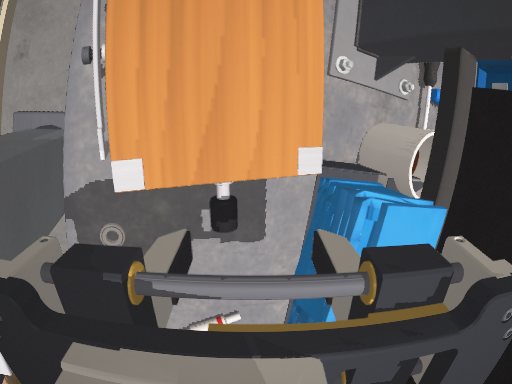

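The knob is at (224,213) and the right gripper housing at (400,275) is clear of the bin's edge at (320,200). I'll go down and pinch.

servo_tool --turn '[[0, 0, -0.3], [0, 0, 0], [0, 0, 0], [0, 0, 0], [0, 0, 0]]' --delta_pos '[[0, -0.0055, 0.018], [0, -0.0055, 0.018], [0, -0.0055, 0.018], [0, -0.0025, 0.011], [0, 0, 0]]' --grip '[0.2, 0.2, 0.2, 0.2, 0.2]'

```text
time_s: 5.92
position: [0.4351, 0.1476, 0.0873]
tool_rot: [0.643, 0.75, 0.119, 0.1]
force: [0.1, -0.1, -0.6]
opening: 0.797
grasp_force: 0.0
```

servo_tool --turn '[[0, 0, 0], [0, 0, 0], [0, 0, 0], [0, 0, 0], [0, 0, 0]]' --delta_pos '[[0, 0, 0], [0, 0, 0], [0, 0, 0], [0, 0, 0], [0, 0, 0]]' --grip '[1, 1, 1, 1, 1]'

```text
time_s: 6.55
position: [0.4349, 0.1474, 0.0876]
tool_rot: [0.643, 0.75, 0.12, 0.101]
force: [-0.6, -0.4, -0.3]
opening: 0.308
grasp_force: 0.0
```

```bash
python3 - <<'E'
from h import *
o=ctrl.get_obs();print(o['position'],o['force'],o['moment'],o['opening']*92,o['grasp_force'],tcp(0,18))
print('-- arc roll18'); dt=.045
go([(tcp(dt*k,18),Rt(18)) for k in range(1,11)],(tcp(0,18),Rt(18)))
print('-- unroll')
go([(tcp(.45+.045*k,18-1.8*k),Rt(18-1.8*k)) for k in range(1,11)],(tcp(.45,18),Rt(18)))
print('-- arc roll0 to 1.2')
go([(tcp(.9+.03*k,0),Rt(0)) for k in range(1,11)],(tcp(.9,0),Rt(0)))
E
```

```text
[0.43492046 0.14740968 0.0876093 ] [-0.57799403 -0.35553177 -0.29359148] [-0.14608889  0.23643373  0.02069486] 28.32620994281939 0.0 [0.43292721 0.14621669 0.08536373]
-- arc roll18
[0.0, 0.0, 0.0] [0.0003, 0.0034, -0.0106]
[0.0, 0.0, 0.0] [0.0008, 0.0034, -0.0106]
[0.0, 0.0, 0.0] [0.0013, 0.0034, -0.0105]
[0.0, 0.0, 0.0] [0.0018, 0.0034, -0.0105]
[0.0, 0.0, 0.0] [0.0023, 0.0034, -0.0104]
[0.0, 0.0, 0.0] [0.0028, 0.0033, -0.0103]
[0.0, 0.0, 0.0] [0.0033, 0.0033, -0.0101]
[0.0, 0.0, 0.0] [0.0037, 0.0032, -0.01]
[0.0, 0.0, 0.0] [0.0042, 0.0032, -0.0098]
[0.0, 0.0, 0.0] [0.0047, 0.0031, -0.0096]
-- unroll
[1.8, 0.0, -0.0] [0.0051, 0.0035, -0.0094]
[1.8, -0.0, 0.0] [0.0056, 0.0031, -0.0093]
[1.8, 0.0, 0.0] [0.006, 0.0027, -0.0091]
[1.8, 0.0, 0.0] [0.0064, 0.0024, -0.0089]
[1.8, 0.0, -0.0] [0.0068, 0.0021, -0.0087]
[1.8, 0.0, 0.0] [0.0072, 0.0017, -0.0084]
[1.8, 0.0, -0.0] [0.0076, 0.0014, -0.0081]
[1.8, 0.0, 0.0] [0.0079, 0.0011, -0.0078]
[1.8, -0.0, 0.0] [0.0083, 0.0009, -0.0075]
[1.8, -0.0, 0.0] [0.0086, 0.0006, -0.0071]
-- arc roll0 to 1.2
[0.0, 0.0, 0.0] [0.0059, 0.0, -0.0045]
[0.0, 0.0, 0.0] [0.006, -0.0, -0.0043]
[0.0, 0.0, 0.0] [0.0062, -0.0, -0.0042]
[0.0, 0.0, 0.0] [0.0063, -0.0, -0.004]
[0.0, 0.0, 0.0] [0.0064, 0.0, -0.0038]
[0.0, 0.0, 0.0] [0.0065, 0.0, -0.0036]
[0.0, 0.0, 0.0] [0.0066, -0.0, -0.0034]
[0.0, 0.0, 0.0] [0.0067, -0.0, -0.0032]
[0.0, 0.0, 0.0] [0.0068, 0.0, -0.003]
[0.0, 0.0, 0.0] [0.0069, -0.0, -0.0028]
```

servo_tool --turn '[[0, 0, 0], [0, 0, 0], [0, 0, 0], [0, 0, 0], [0, 0, 0]]' --delta_pos '[[0, -0.0027, 0.0015], [0, 0, 0], [0, 0, 0], [0, 0, 0], [0, 0, 0]]' --grip '[1, 1, 1, 1, 1]'

```text
time_s: 7.18
position: [0.4328, 0.1471, 0.0858]
tool_rot: [0.643, 0.75, 0.12, 0.101]
force: [-4.6, -0.4, 10.3]
opening: 0.227
grasp_force: 30.0
```

```bash
python3 - <<'E'
from h import *
o=ctrl.get_obs();print(o['position'],o['force'],o['moment'],o['opening']*92,o['grasp_force'],tcp(0,18),Rt(18).inv().apply(o['force']))
E
```

```text
[0.43277981 0.14710048 0.08577857] [-4.58960041 -0.39821599 10.32006035] [-0.22120451  0.49909465 -0.01324369] 20.926109422595186 30.001738965511322 [0.43292721 0.14621669 0.08536373] [  0.29658088  -1.18320572 -11.23560045]
```

servo_tool --turn '[[0, 0, 0], [0, 0, 0], [0, 0, 0], [0, 0, 0], [0, 0, 0]]' --delta_pos '[[0.0003, 0.0034, -0.0106], [0.0008, 0.0034, -0.0106], [0.0013, 0.0034, -0.0105], [0.0018, 0.0034, -0.0105], [0.0023, 0.0034, -0.0104]]' --grip '[1, 1, 1, 1, 1]'

```text
time_s: 7.8
position: [0.4317, 0.1536, 0.1413]
tool_rot: [0.643, 0.75, 0.12, 0.101]
force: [1.0, 3.3, -4.8]
opening: 0.233
grasp_force: 30.3
```

servo_tool --turn '[[0, 0, 0], [0, 0, 0], [0, 0, 0], [0, 0, 0], [0, 0, 0]]' --delta_pos '[[0.0028, 0.0033, -0.0103], [0.0033, 0.0033, -0.0101], [0.0037, 0.0032, -0.01], [0.0042, 0.0032, -0.0098], [0.0047, 0.0031, -0.0096]]' --grip '[1, 1, 1, 1, 1]'

```text
time_s: 8.43
position: [0.4288, 0.1723, 0.1935]
tool_rot: [0.643, 0.75, 0.12, 0.101]
force: [2.7, 8.0, -8.4]
opening: 0.242
grasp_force: 30.6
```

```bash
cat >> h.py <<'E'
def stat(phi=0,e=.013):
    o=ctrl.get_obs();R=Ro.from_quat(o['tool_rot']).as_matrix();k=np.array(o['position'])+e*R[:,2]-H
    a,b=-(k@X),k@Z; th=np.arctan2(b,a); r=np.hypot(a,b)
    t=np.sin(th)*X+np.cos(th)*Z; u=-np.cos(th)*X+np.sin(th)*Z; f=np.array(o['force'])
    print('t%.2f th %.4f r %.4f lat %.4f Ft %.2f Fr %.2f Fy %.2f open %.1f gf %.1f'%(o['time_s'],th-.004,r,k@h,f@t,f@u,f@h,o['opening']*92,o['grasp_force']),np.round(o['moment'],2),np.round(o['position'],4))
E
python3 - <<'E'
from h import *
stat()
r=ctrl.get_obs()
E
```

```text
t8.43 th 0.4537 r 0.2469 lat -0.0002 Ft -4.18 Fr -10.46 Fy 3.92 open 22.3 gf 30.6 [0.64 0.1  0.88] [0.4288 0.1723 0.1935]
```

servo_tool --turn '[[1.8, 0, 0], [1.8, 0, 0], [1.8, 0, 0], [1.8, 0, 0], [1.8, 0, 0]]' --delta_pos '[[0.0051, 0.0035, -0.0094], [0.0056, 0.0031, -0.0093], [0.006, 0.0027, -0.0091], [0.0064, 0.0024, -0.0089], [0.0068, 0.0021, -0.0087]]' --grip '[1, 1, 1, 1, 1]'

```text
time_s: 9.05
position: [0.4261, 0.2025, 0.2407]
tool_rot: [0.649, 0.757, 0.061, 0.049]
force: [3.6, 7.7, -9.2]
opening: 0.236
grasp_force: 30.2
```

servo_tool --turn '[[1.8, 0, 0], [1.8, 0, 0], [1.8, 0, 0], [1.8, 0, 0], [1.8, 0, 0]]' --delta_pos '[[0.0072, 0.0017, -0.0084], [0.0076, 0.0014, -0.0081], [0.0079, 0.0011, -0.0078], [0.0083, 0.0009, -0.0075], [0.0086, 0.0006, -0.0071]]' --grip '[1, 1, 1, 1, 1]'

```text
time_s: 9.68
position: [0.4226, 0.2416, 0.2801]
tool_rot: [0.651, 0.759, 0.001, -0.001]
force: [5.1, 4.7, -7.6]
opening: 0.228
grasp_force: 30.0
```

```bash
python3 - <<'E'
from h import *
stat()
o=ctrl.get_obs();print(np.degrees((Rt(0).inv()*Ro.from_quat(o['tool_rot'])).as_rotvec()))
E
```

```text
t9.68 th 0.9047 r 0.2474 lat 0.0001 Ft -1.62 Fr -8.38 Fy 5.72 open 21.0 gf 30.0 [ 0.52 -0.99 -0.01] [0.4226 0.2416 0.2801]
[-0.02027796  0.2056751  -0.08696833]
```

servo_tool --turn '[[0, 0, 0], [0, 0, 0], [0, 0, 0], [0, 0, 0], [0, 0, 0]]' --delta_pos '[[0.0059, 0, -0.004], [0.006, 0, -0.0039], [0.0062, 0, -0.0038], [0.0063, 0, -0.0036], [0.0064, 0, -0.0035]]' --grip '[1, 1, 1, 1, 1]'

```text
time_s: 10.3
position: [0.4181, 0.2708, 0.2999]
tool_rot: [0.651, 0.759, 0.002, 0.001]
force: [5.6, -2.4, 0.5]
opening: 0.231
grasp_force: 30.0
```

servo_tool --turn '[[0, 0, 0], [0, 0, 0], [0, 0, 0], [0, 0, 0], [0, 0, 0]]' --delta_pos '[[0.0065, 0, -0.0034], [0.0066, 0, -0.0032], [0.0067, 0, -0.003], [0.0068, 0, -0.0028], [0.0069, 0, -0.0026]]' --grip '[1, 1, 1, 1, 1]'

```text
time_s: 10.92
position: [0.4131, 0.3036, 0.3157]
tool_rot: [0.651, 0.759, 0.002, 0.001]
force: [4.7, -3.7, 4.0]
opening: 0.227
grasp_force: 30.0
```

```bash
python3 - <<'E'
from h import *
stat()
out,c=look('v4',['lid_stay','lid_hinge'])
for n in ('scene','side'):
    im,_=ctrl.snapshot(n); print(n,[ (r['p'],r['at']) for r in ctrl.mark_of(n,'lid_stay')[:1]]); cv2.imwrite('pics/%s4.png'%n,im[:,:,::-1])
    c=im[90:190,140:260]; cv2.imwrite('pics/c_%s4.png'%n,cv2.resize(c,None,fx=3.3,fy=3.3,interpolation=cv2.INTER_CUBIC)[:,:,::-1])
w=cv2.imread('pics/v4.png');a,b=cv2.imread('pics/c_scene4.png'),cv2.imread('pics/c_side4.png')
cv2.imwrite('pics/c4.png',np.hstack([a,b]))
stat()
E
```

```text
t10.93 th 1.1970 r 0.2474 lat 0.0001 Ft -2.58 Fr 5.31 Fy 4.07 open 20.9 gf 30.0 [-0.88 -0.67  0.04] [0.4131 0.3036 0.3157]
lid_stay 0.53 [171. 116.] [0.3    0.3544 0.07  ]
scene [(0.63, [164.7, 133.6])]
side [(0.52, [190.4, 136.1])]
t11.28 th 1.1963 r 0.2474 lat 0.0001 Ft -2.06 Fr 6.33 Fy 3.80 open 21.6 gf 30.0 [-0.9  -0.6   0.05] [0.4132 0.3034 0.3156]
```

View pics/c4.png

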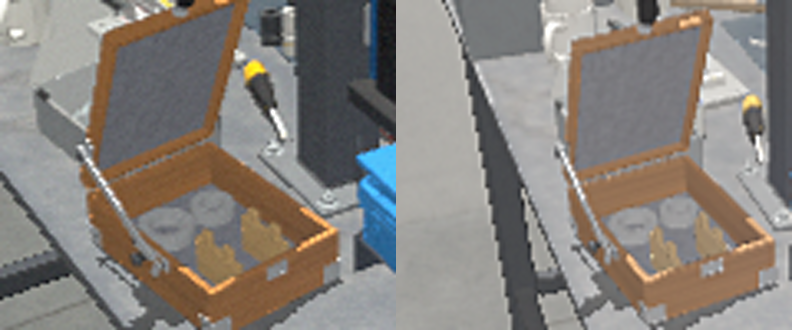

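The crops show the lid at about 1.2 rad. The stay runs from (85,148) to the pin near (140,258), with its tip a little further on. From here I'll go by feel.

servo_tool --turn '[[0, 0, 0], [0, 0, 0], [0, 0, 0], [0, 0, 0], [0, 0, 0]]' --delta_pos '[[0.0028, 0, -0.0011], [0.0028, 0, -0.0011], [0.0028, 0, -0.001], [0.0028, 0, -0.001], [0, 0, 0]]' --grip '[1, 1, 1, 1, 1]'

```text
time_s: 11.9
position: [0.4114, 0.3147, 0.3197]
tool_rot: [0.651, 0.759, 0.002, 0.001]
force: [4.0, -2.3, 5.3]
opening: 0.231
grasp_force: 30.0
```

```bash
python3 -c "
from h import *
stat()"
```

```text
t11.90 th 1.2452 r 0.2474 lat 0.0001 Ft -1.01 Fr 5.95 Fy 3.63 open 21.2 gf 30.0 [-0.89 -0.8   0.05] [0.4114 0.3147 0.3197]
```

servo_tool --turn '[[0, 0, 0], [0, 0, 0], [0, 0, 0], [0, 0, 0], [0, 0, 0]]' --delta_pos '[[0.0006, 0, -0.0002], [0.0006, 0, -0.0002], [0.0006, 0, -0.0002], [0.0006, 0, -0.0002], [0, 0, 0]]' --grip '[1, 1, 1, 1, 1]'

```text
time_s: 12.52
position: [0.4111, 0.3169, 0.3205]
tool_rot: [0.651, 0.759, 0.002, 0.001]
force: [5.1, -3.1, 4.3]
opening: 0.227
grasp_force: 30.0
```

servo_tool --turn '[[0, 0, 0], [0, 0, 0], [0, 0, 0], [0, 0, 0], [0, 0, 0]]' --delta_pos '[[0.0005, 0, -0.0002], [0.0005, 0, -0.0002], [0.0005, 0, -0.0001], [0.0005, 0, -0.0002], [0, 0, 0]]' --grip '[1, 1, 1, 1, 1]'

```text
time_s: 13.15
position: [0.4108, 0.3189, 0.3211]
tool_rot: [0.651, 0.759, 0.002, 0.001]
force: [5.5, -2.7, 4.2]
opening: 0.228
grasp_force: 30.0
```

servo_tool --turn '[[0, 0, 0], [0, 0, 0], [0, 0, 0], [0, 0, 0], [0, 0, 0]]' --delta_pos '[[0.0005, 0, -0.0002], [0.0005, 0, -0.0001], [0.0005, 0, -0.0001], [0.0005, 0, -0.0002], [0, 0, 0]]' --grip '[1, 1, 1, 1, 1]'

```text
time_s: 13.78
position: [0.4105, 0.3209, 0.3218]
tool_rot: [0.651, 0.759, 0.002, 0.001]
force: [4.6, -3.1, 4.3]
opening: 0.231
grasp_force: 30.0
```

servo_tool --turn '[[0, 0, 0], [0, 0, 0], [0, 0, 0], [0, 0, 0], [0, 0, 0]]' --delta_pos '[[0.0005, 0, -0.0002], [0.0005, 0, -0.0001], [0.0005, 0, -0.0001], [0.0005, 0, -0.0002], [0, 0, 0]]' --grip '[1, 1, 1, 1, 1]'

```text
time_s: 14.4
position: [0.4102, 0.3229, 0.3224]
tool_rot: [0.651, 0.759, 0.002, 0.001]
force: [4.6, -2.1, 4.6]
opening: 0.23
grasp_force: 30.0
```

servo_tool --turn '[[0, 0, 0], [0, 0, 0], [0, 0, 0], [0, 0, 0], [0, 0, 0]]' --delta_pos '[[0.0005, 0, -0.0002], [0.0005, 0, -0.0001], [0.0005, 0, -0.0001], [0.0006, 0, -0.0002], [0, 0, 0]]' --grip '[1, 1, 1, 1, 1]'

```text
time_s: 15.02
position: [0.4099, 0.3249, 0.323]
tool_rot: [0.651, 0.759, 0.002, 0.001]
force: [4.6, -1.8, 5.5]
opening: 0.226
grasp_force: 30.0
```

servo_tool --turn '[[0, 0, 0], [0, 0, 0], [0, 0, 0], [0, 0, 0], [0, 0, 0]]' --delta_pos '[[0.0005, 0, -0.0002], [0.0005, 0, -0.0001], [0.0005, 0, -0.0001], [0.0006, 0, -0.0002], [0, 0, 0]]' --grip '[1, 1, 1, 1, 1]'

```text
time_s: 15.65
position: [0.4096, 0.3271, 0.3236]
tool_rot: [0.651, 0.759, 0.002, 0.001]
force: [5.6, -1.3, 3.8]
opening: 0.232
grasp_force: 30.0
```

servo_tool --turn '[[0, 0, 0], [0, 0, 0], [0, 0, 0], [0, 0, 0], [0, 0, 0]]' --delta_pos '[[0.0005, 0, -0.0002], [0.0005, 0, -0.0001], [0.0005, 0, -0.0001], [0.0006, 0, -0.0002], [0, 0, 0]]' --grip '[1, 1, 1, 1, 1]'

```text
time_s: 16.27
position: [0.4093, 0.3291, 0.3242]
tool_rot: [0.651, 0.759, 0.002, 0.001]
force: [5.5, -1.7, 4.8]
opening: 0.231
grasp_force: 30.0
```

```bash
python3 - <<'E'
from h import *
stat()
v=np.load('pics/v4.npz')
c=v['im'][60:210,90:250]; cv2.imwrite('pics/c5.png',cv2.resize(c,None,fx=4,fy=4,interpolation=cv2.INTER_CUBIC)[:,:,::-1])
E
```

```text
t16.27 th 1.3070 r 0.2475 lat 0.0001 Ft -1.17 Fr 5.27 Fy 5.14 open 21.3 gf 30.0 [-0.72 -0.77  0.07] [0.4093 0.3291 0.3242]
```

View pics/c5.png

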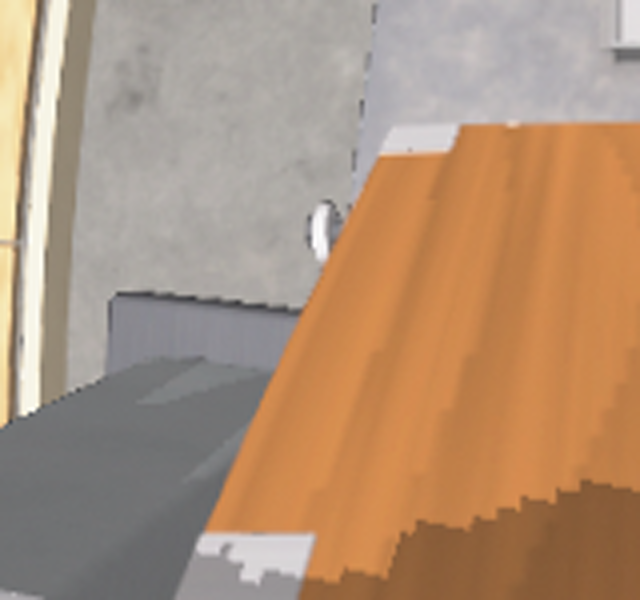

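The crop shows only the stay's pivot at (325,230); the pin is hidden behind the lid. I'll keep stepping.

servo_tool --turn '[[0, 0, 0], [0, 0, 0], [0, 0, 0], [0, 0, 0], [0, 0, 0]]' --delta_pos '[[0.0005, 0, -0.0002], [0.0005, 0, -0.0001], [0.0005, 0, -0.0001], [0.0006, 0, -0.0001], [0, 0, 0]]' --grip '[1, 1, 1, 1, 1]'

```text
time_s: 16.9
position: [0.409, 0.3312, 0.3247]
tool_rot: [0.651, 0.759, 0.002, 0.001]
force: [4.2, -1.5, 4.4]
opening: 0.231
grasp_force: 30.0
```

servo_tool --turn '[[0, 0, 0], [0, 0, 0], [0, 0, 0], [0, 0, 0], [0, 0, 0]]' --delta_pos '[[0.0005, 0, -0.0002], [0.0005, 0, -0.0001], [0.0005, 0, -0.0001], [0.0006, 0, -0.0001], [0, 0, 0]]' --grip '[1, 1, 1, 1, 1]'

```text
time_s: 17.52
position: [0.4086, 0.3333, 0.3253]
tool_rot: [0.651, 0.759, 0.002, 0.001]
force: [5.8, -2.9, 5.2]
opening: 0.228
grasp_force: 30.0
```

servo_tool --turn '[[0, 0, 0], [0, 0, 0], [0, 0, 0], [0, 0, 0], [0, 0, 0]]' --delta_pos '[[0.0005, 0, -0.0001], [0.0005, 0, -0.0001], [0.0005, 0, -0.0001], [0, 0, 0], [0, 0, 0]]' --grip '[1, 1, 1, 1, 1]'

```text
time_s: 18.15
position: [0.4084, 0.3348, 0.3257]
tool_rot: [0.651, 0.759, 0.002, 0.001]
force: [4.6, -1.8, 5.1]
opening: 0.228
grasp_force: 30.0
```

servo_tool --turn '[[0, 0, 0], [0, 0, 0], [0, 0, 0], [0, 0, 0], [0, 0, 0]]' --delta_pos '[[0.0005, 0, -0.0001], [0.0005, 0, -0.0001], [0.0005, 0, -0.0001], [0.0006, 0, -0.0001], [0, 0, 0]]' --grip '[1, 1, 1, 1, 1]'

```text
time_s: 18.77
position: [0.4081, 0.3369, 0.3262]
tool_rot: [0.651, 0.759, 0.002, 0.001]
force: [3.4, -2.9, 5.5]
opening: 0.23
grasp_force: 30.0
```

servo_tool --turn '[[0, 0, 0], [0, 0, 0], [0, 0, 0], [0, 0, 0], [0, 0, 0]]' --delta_pos '[[0.0005, 0, -0.0001], [0.0005, 0, -0.0001], [0.0005, 0, -0.0001], [0.0005, 0, -0.0001], [0, 0, 0]]' --grip '[1, 1, 1, 1, 1]'

```text
time_s: 19.4
position: [0.4078, 0.3388, 0.3266]
tool_rot: [0.651, 0.759, 0.002, 0.001]
force: [5.1, -2.0, 6.9]
opening: 0.237
grasp_force: 30.0
```

servo_tool --turn '[[0, 0, 0], [0, 0, 0], [0, 0, 0], [0, 0, 0], [0, 0, 0]]' --delta_pos '[[0.0005, 0, -0.0001], [0.0005, 0, -0.0001], [0.0005, 0, -0.0001], [0.0006, 0, -0.0001], [0, 0, 0]]' --grip '[1, 1, 1, 1, 1]'

```text
time_s: 20.02
position: [0.4075, 0.3409, 0.3271]
tool_rot: [0.651, 0.759, 0.003, 0.001]
force: [4.6, -3.0, 6.4]
opening: 0.23
grasp_force: 30.0
```

servo_tool --turn '[[0, 0, 0], [0, 0, 0], [0, 0, 0], [0, 0, 0], [0, 0, 0]]' --delta_pos '[[0.0005, 0, -0.0001], [0.0005, 0, -0.0001], [0.0005, 0, -0.0001], [0.0003, 0, -0.0001], [0, 0, 0]]' --grip '[1, 1, 1, 1, 1]'

```text
time_s: 20.65
position: [0.4072, 0.3427, 0.3275]
tool_rot: [0.651, 0.759, 0.003, 0.001]
force: [3.7, -1.9, 6.3]
opening: 0.228
grasp_force: 30.0
```

servo_tool --turn '[[0, 0, 0], [0, 0, 0], [0, 0, 0], [0, 0, 0], [0, 0, 0]]' --delta_pos '[[0.0005, 0, -0.0001], [0.0005, 0, -0.0001], [0.0005, 0, -0.0001], [0.0006, 0, -0.0001], [0, 0, 0]]' --grip '[1, 1, 1, 1, 1]'

```text
time_s: 21.28
position: [0.4069, 0.3448, 0.328]
tool_rot: [0.651, 0.759, 0.003, 0.001]
force: [4.4, -2.2, 7.3]
opening: 0.229
grasp_force: 30.0
```

servo_tool --turn '[[0, 0, 0], [0, 0, 0], [0, 0, 0], [0, 0, 0], [0, 0, 0]]' --delta_pos '[[0.0005, 0, -0.0001], [0.0005, 0, -0.0001], [0.0005, 0, 0], [0.0006, 0, -0.0001], [0, 0, 0]]' --grip '[1, 1, 1, 1, 1]'

```text
time_s: 21.9
position: [0.4065, 0.3469, 0.3283]
tool_rot: [0.651, 0.759, 0.003, 0.001]
force: [4.8, -2.3, 7.8]
opening: 0.231
grasp_force: 30.0
```

servo_tool --turn '[[0, 0, 0], [0, 0, 0], [0, 0, 0], [0, 0, 0], [0, 0, 0]]' --delta_pos '[[0.0005, 0, -0.0001], [0.0005, 0, -0.0001], [0.0005, 0, 0], [0.0005, 0, -0.0001], [0, 0, 0]]' --grip '[1, 1, 1, 1, 1]'

```text
time_s: 22.52
position: [0.4063, 0.3489, 0.3287]
tool_rot: [0.651, 0.759, 0.003, 0.001]
force: [3.8, -1.7, 7.7]
opening: 0.228
grasp_force: 30.0
```

servo_tool --turn '[[0, 0, 0], [0, 0, 0], [0, 0, 0], [0, 0, 0], [0, 0, 0]]' --delta_pos '[[0.0005, 0, -0.0001], [0.0005, 0, -0.0001], [0.0005, 0, 0], [0.0006, 0, -0.0001], [0, 0, 0]]' --grip '[1, 1, 1, 1, 1]'

```text
time_s: 23.15
position: [0.406, 0.3509, 0.3291]
tool_rot: [0.651, 0.759, 0.003, 0.001]
force: [4.1, -2.5, 8.2]
opening: 0.227
grasp_force: 30.0
```

servo_tool --turn '[[0, 0, 0], [0, 0, 0], [0, 0, 0], [0, 0, 0], [0, 0, 0]]' --delta_pos '[[0.0005, 0, -0.0001], [0.0005, 0, -0.0001], [0.0005, 0, 0], [0.0006, 0, -0.0001], [0, 0, 0]]' --grip '[1, 1, 1, 1, 1]'

```text
time_s: 23.78
position: [0.4056, 0.353, 0.3295]
tool_rot: [0.651, 0.759, 0.003, 0.001]
force: [4.6, -2.9, 7.0]
opening: 0.228
grasp_force: 30.0
```

servo_tool --turn '[[0, 0, 0], [0, 0, 0], [0, 0, 0], [0, 0, 0], [0, 0, 0]]' --delta_pos '[[0.0005, 0, -0.0001], [0.0005, 0, 0], [0.0006, 0, -0.0001], [0, 0, 0], [0, 0, 0]]' --grip '[1, 1, 1, 1, 1]'

```text
time_s: 24.4
position: [0.4054, 0.3545, 0.3297]
tool_rot: [0.651, 0.759, 0.003, 0.001]
force: [4.4, -2.3, 8.2]
opening: 0.231
grasp_force: 30.0
```

servo_tool --turn '[[0, 0, 0], [0, 0, 0], [0, 0, 0], [0, 0, 0], [0, 0, 0]]' --delta_pos '[[0.0005, 0, -0.0001], [0.0005, 0, 0], [0.0005, 0, -0.0001], [0.0005, 0, 0], [0, 0, 0]]' --grip '[1, 1, 1, 1, 1]'

```text
time_s: 25.02
position: [0.4051, 0.3563, 0.3299]
tool_rot: [0.651, 0.759, 0.003, 0.001]
force: [4.4, -4.5, 8.6]
opening: 0.231
grasp_force: 30.0
```

servo_tool --turn '[[0, 0, 0], [0, 0, 0], [0, 0, 0], [0, 0, 0], [0, 0, 0]]' --delta_pos '[[0.0004, 0, 0], [0.0004, 0, -0.0001], [0, 0, 0], [0, 0, 0], [0, 0, 0]]' --grip '[1, 1, 1, 1, 1]'

```text
time_s: 25.65
position: [0.405, 0.3569, 0.3301]
tool_rot: [0.651, 0.759, 0.002, 0.001]
force: [4.4, -3.9, 9.0]
opening: 0.228
grasp_force: 30.0
```

```bash
python3 - <<'E'
from h import *
stat()
c=cal('wrist')
for n in ('scene','side'):
    im,_=ctrl.snapshot(n); c=im[90:190,140:260]; cv2.imwrite('pics/c_%s6.png'%n,cv2.resize(c,None,fx=3.3,fy=3.3,interpolation=cv2.INTER_CUBIC)[:,:,::-1]); stat()
cv2.imwrite('pics/c6.png',np.hstack([cv2.imread('pics/c_scene6.png'),cv2.imread('pics/c_side6.png')]))
E
```

```text
t25.65 th 1.4229 r 0.2476 lat 0.0002 Ft -3.17 Fr 9.57 Fy 3.76 open 21.0 gf 30.0 [-1.07 -0.66  0.04] [0.405  0.3569 0.3301]
t25.70 th 1.4228 r 0.2476 lat 0.0002 Ft -2.70 Fr 9.51 Fy 2.71 open 21.2 gf 30.0 [-1.11 -0.75  0.05] [0.405  0.3569 0.3301]
t25.75 th 1.4229 r 0.2476 lat 0.0002 Ft -3.03 Fr 9.13 Fy 2.68 open 21.0 gf 30.0 [-1.08 -0.68 -0.  ] [0.4051 0.3569 0.3301]
```

View pics/c6.png

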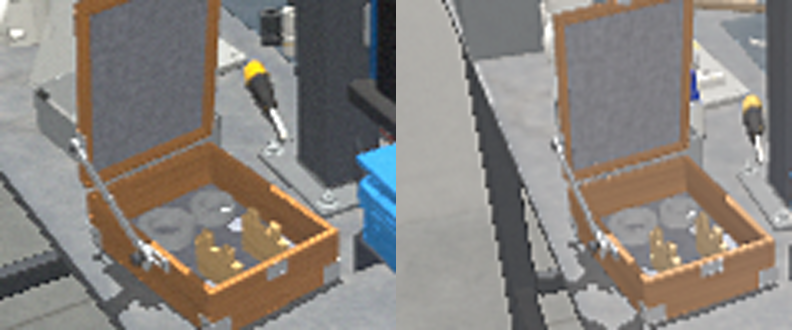

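The stay's tip is now at the pin, around (150,255), and Ft has gone from about −1.5 to −3 N. I'll take one more small step to confirm.

servo_tool --turn '[[0, 0, 0], [0, 0, 0], [0, 0, 0], [0, 0, 0], [0, 0, 0]]' --delta_pos '[[0.0005, 0, -0.0001], [0.0005, 0, 0], [0, 0, 0], [0, 0, 0], [0, 0, 0]]' --grip '[1, 1, 1, 1, 1]'

```text
time_s: 26.38
position: [0.4049, 0.3577, 0.3302]
tool_rot: [0.651, 0.759, 0.002, 0.001]
force: [4.9, -4.4, 9.1]
opening: 0.23
grasp_force: 30.0
```

```bash
python3 - <<'E'
from h import *
for n in range(4): stat(); ctrl.snapshot('scene')
E
```

```text
t26.38 th 1.4262 r 0.2476 lat 0.0002 Ft -3.75 Fr 9.77 Fy 4.20 open 21.2 gf 30.0 [-1.18 -0.69  0.07] [0.4049 0.3577 0.3302]
t26.43 th 1.4262 r 0.2476 lat 0.0002 Ft -3.15 Fr 9.69 Fy 3.13 open 21.4 gf 30.0 [-1.18 -0.72  0.05] [0.405  0.3577 0.3302]
t26.48 th 1.4262 r 0.2476 lat 0.0002 Ft -4.55 Fr 9.99 Fy 4.19 open 21.0 gf 30.0 [-1.21 -0.71  0.01] [0.4049 0.3577 0.3302]
t26.52 th 1.4263 r 0.2476 lat 0.0002 Ft -3.77 Fr 9.19 Fy 3.90 open 21.0 gf 30.0 [-1.28 -0.77  0.09] [0.4049 0.3577 0.3302]
```

servo_tool --turn '[[0, 0, 0], [0, 0, 0], [0, 0, 0], [0, 0, 0], [0, 0, 0]]' --delta_pos '[[0.0005, 0, 0], [0.0006, 0, -0.0001], [0, 0, 0], [0, 0, 0], [0, 0, 0]]' --grip '[1, 1, 1, 1, 1]'

```text
time_s: 27.2
position: [0.4048, 0.3586, 0.3303]
tool_rot: [0.651, 0.759, 0.002, 0.001]
force: [4.8, -6.3, 9.5]
opening: 0.23
grasp_force: 30.0
```

```bash
python3 - <<'E'
from h import *
for n in range(3): stat(); ctrl.snapshot('scene')
E
```

```text
t27.20 th 1.4299 r 0.2476 lat 0.0002 Ft -5.61 Fr 10.38 Fy 3.78 open 21.2 gf 30.0 [-1.32 -0.72  0.  ] [0.4048 0.3586 0.3303]
t27.25 th 1.4298 r 0.2476 lat 0.0002 Ft -4.92 Fr 9.94 Fy 3.75 open 20.9 gf 30.0 [-1.37 -0.75 -0.  ] [0.4048 0.3586 0.3303]
t27.30 th 1.4299 r 0.2476 lat 0.0002 Ft -4.81 Fr 9.65 Fy 4.13 open 20.9 gf 30.0 [-1.35 -0.7   0.08] [0.4048 0.3586 0.3303]
```

The stop is clear now (Ft −5.1 N, first contact near 1.418 rad). I'll ease back.

servo_tool --turn '[[0, 0, 0], [0, 0, 0], [0, 0, 0], [0, 0, 0], [0, 0, 0]]' --delta_pos '[[-0.002, 0, 0.0003], [-0.002, 0, 0.0003], [-0.002, 0, 0.0003], [-0.002, 0, 0.0003], [0, 0, 0]]' --grip '[1, 1, 1, 1, 1]'

```text
time_s: 27.98
position: [0.4059, 0.3516, 0.3291]
tool_rot: [0.651, 0.759, 0.003, 0.001]
force: [4.2, -1.2, 8.5]
opening: 0.231
grasp_force: 30.0
```

```bash
python3 -c "
from h import *
stat();ctrl.snapshot('scene');stat()"
```

```text
t27.98 th 1.4012 r 0.2475 lat 0.0002 Ft -0.39 Fr 8.68 Fy 4.00 open 21.2 gf 30.0 [-0.52 -0.62  0.03] [0.4059 0.3516 0.3291]
t28.02 th 1.4015 r 0.2474 lat 0.0002 Ft -0.84 Fr 8.99 Fy 3.50 open 21.1 gf 30.0 [-0.52 -0.64  0.06] [0.4058 0.3517 0.3291]
```

servo_tool --turn '[[0, 0, 0], [0, 0, 0], [0, 0, 0], [0, 0, 0], [0, 0, 0]]' --delta_pos '[[-0.001, 0, 0.0002], [-0.001, 0, 0.0002], [-0.001, 0, 0.0002], [-0.0005, 0, 0.0001], [0, 0, 0]]' --grip '[1, 1, 1, 1, 1]'

```text
time_s: 28.65
position: [0.4063, 0.3484, 0.3285]
tool_rot: [0.651, 0.759, 0.003, 0.0]
force: [3.4, -1.6, 9.3]
opening: 0.229
grasp_force: 30.0
```

```bash
python3 -c "
from h import *
stat();ctrl.snapshot('scene');stat()"
```

```text
t28.65 th 1.3876 r 0.2474 lat 0.0002 Ft -0.44 Fr 9.53 Fy 3.15 open 21.1 gf 30.0 [-0.41 -0.57  0.03] [0.4063 0.3484 0.3285]
t28.70 th 1.3877 r 0.2474 lat 0.0002 Ft -0.62 Fr 8.45 Fy 2.74 open 21.4 gf 30.0 [-0.4  -0.51  0.03] [0.4064 0.3484 0.3285]
```

servo_tool --turn '[[0, 0, 0], [0, 0, 0], [0, 0, 0], [0, 0, 0], [0, 0, 0]]' --delta_pos '[[-0.0006, 0, 0.0001], [-0.0006, 0, 0.0002], [-0.0006, 0, 0.0001], [-0.0006, 0, 0.0001], [0, 0, 0]]' --grip '[1, 1, 1, 1, 1]'

```text
time_s: 29.32
position: [0.4067, 0.3461, 0.328]
tool_rot: [0.651, 0.759, 0.003, 0.0]
force: [3.8, -1.3, 9.2]
opening: 0.227
grasp_force: 30.0
```

```bash
python3 -c "
from h import *
stat();ctrl.snapshot('scene');stat()"
```

```text
t29.32 th 1.3781 r 0.2474 lat 0.0002 Ft -0.13 Fr 9.40 Fy 3.60 open 20.9 gf 30.0 [-0.27 -0.53  0.01] [0.4067 0.3461 0.328 ]
t29.38 th 1.3782 r 0.2473 lat 0.0002 Ft 0.25 Fr 8.78 Fy 3.16 open 21.2 gf 30.0 [-0.28 -0.44 -0.02] [0.4067 0.3461 0.328 ]
```

servo_tool --turn '[[0, 0, 0], [0, 0, 0], [0, 0, 0], [0, 0, 0], [0, 0, 0]]' --delta_pos '[[-0.0005, 0, 0.0001], [-0.0005, 0, 0.0001], [-0.0005, 0, 0.0001], [-0.0005, 0, 0.0001], [0, 0, 0]]' --grip '[1, 1, 1, 1, 1]'

```text
time_s: 30.0
position: [0.4069, 0.3444, 0.3276]
tool_rot: [0.651, 0.759, 0.004, 0.0]
force: [3.4, 1.2, 8.6]
opening: 0.23
grasp_force: 30.0
```

```bash
python3 -c "
from h import *
stat();ctrl.snapshot('scene');stat()"
```

```text
t30.00 th 1.3711 r 0.2473 lat 0.0002 Ft 2.31 Fr 8.34 Fy 3.53 open 21.1 gf 30.0 [-0.09 -0.54 -0.02] [0.4069 0.3444 0.3276]
t30.05 th 1.3713 r 0.2474 lat 0.0002 Ft 0.72 Fr 8.68 Fy 3.72 open 21.4 gf 30.0 [-0.1  -0.47  0.04] [0.4069 0.3445 0.3276]
```

servo_tool --turn '[[0, 0, 0], [0, 0, 0], [0, 0, 0], [0, 0, 0], [0, 0, 0]]' --delta_pos '[[-0.0004, 0, 0.0001], [-0.0004, 0, 0.0001], [-0.0002, 0, 0], [0, 0, 0], [0, 0, 0]]' --grip '[1, 1, 1, 1, 1]'

```text
time_s: 30.68
position: [0.4071, 0.3437, 0.3274]
tool_rot: [0.651, 0.759, 0.004, 0.0]
force: [3.2, -0.1, 9.3]
opening: 0.229
grasp_force: 30.0
```

```bash
python3 -c "
from h import *
stat();ctrl.snapshot('scene');stat()"
```

```text
t30.68 th 1.3679 r 0.2473 lat 0.0002 Ft 1.28 Fr 9.23 Fy 3.18 open 21.0 gf 30.0 [ 0.09 -0.45  0.  ] [0.4071 0.3437 0.3274]
t30.73 th 1.3680 r 0.2473 lat 0.0002 Ft 2.21 Fr 8.24 Fy 3.05 open 21.0 gf 30.0 [ 0.11 -0.46 -0.01] [0.4071 0.3437 0.3275]
```

servo_tool --turn '[[0, 0, 0], [0, 0, 0], [0, 0, 0], [0, 0, 0], [0, 0, 0]]' --delta_pos '[[-0.0004, 0, 0.0001], [-0.0004, 0, 0.0001], [-0.0003, 0, 0], [0, 0, 0], [0, 0, 0]]' --grip '[1, 1, 1, 1, 1]'

```text
time_s: 31.35
position: [0.4072, 0.3428, 0.3273]
tool_rot: [0.651, 0.759, 0.004, -0.0]
force: [2.6, 1.6, 8.2]
opening: 0.233
grasp_force: 30.0
```

```bash
python3 -c "
from h import *
stat();ctrl.snapshot('scene');stat()"
```

```text
t31.35 th 1.3644 r 0.2473 lat 0.0002 Ft 2.77 Fr 7.78 Fy 2.85 open 21.5 gf 30.0 [ 0.16 -0.47  0.03] [0.4072 0.3428 0.3273]
t31.40 th 1.3644 r 0.2473 lat 0.0002 Ft 1.62 Fr 8.71 Fy 4.17 open 21.2 gf 30.0 [ 0.22 -0.47 -0.04] [0.4072 0.3428 0.3273]
```

servo_tool --turn '[[0, 0, 0], [0, 0, 0], [0, 0, 0], [0, 0, 0], [0, 0, 0]]' --delta_pos '[[0, 0, 0], [0, 0, 0], [0, 0, 0], [0, 0, 0], [0, 0, 0]]' --grip '[0.73, 0.7, 0.65, 0.55, 0.5]'

```text
time_s: 32.02
position: [0.4063, 0.3422, 0.3245]
tool_rot: [0.651, 0.759, 0.001, -0.001]
force: [0.8, -0.2, -0.0]
opening: 0.485
grasp_force: 0.0
```

```bash
python3 - <<'E'
from h import *
stat()
out,c=look('v5',['lid_knob'],{'lid_knob':.316})
print(knob(1.3644))
stat()
E
```

```text
t32.02 th 1.3601 r 0.2447 lat -0.0009 Ft -0.28 Fr 0.03 Fy 0.74 open 44.6 gf 0.0 [-0.05  0.04  0.02] [0.4063 0.3422 0.3245]
lid_knob 0.86 [257. 264.] [0.4095 0.3395 0.316 ]
[0.40709658 0.34272209 0.31494133]
t32.12 th 1.3603 r 0.2447 lat -0.0008 Ft 0.50 Fr -0.55 Fy 0.59 open 45.7 gf 0.0 [-0.08  0.07 -0.  ] [0.4063 0.3422 0.3245]
```

servo_tool --turn '[[0, 0, 0], [0, 0, 0], [0, 0, 0], [0, 0, 0], [0, 0, 0]]' --delta_pos '[[0, 0, -0.01], [0, 0, -0.02], [0, 0, -0.025], [0, 0, -0.015], [0, 0, 0]]' --grip '[0.5, 0.5, 0.5, 0.5, 0.5]'

```text
time_s: 32.75
position: [0.4067, 0.3423, 0.3963]
tool_rot: [0.651, 0.759, 0.002, -0.0]
force: [0.3, 0.1, -0.6]
opening: 0.499
grasp_force: 0.0
```

```bash
python3 - <<'E'
from h import *
o=ctrl.get_obs();print(o['position'],o['time_s'],o['joint_positions'])
out,c=look('v6',['lid_knob'],{'lid_knob':.316})
plan([.45,-.0285,.13],106,10)
E
```

```text
[0.40672949 0.34230306 0.39628682] 32.75 [0.55405189 0.28557494 1.20579446 0.00236707 1.64587582 0.40053403]
turn/row [ 0.01 -0.01 -9.72] mm/row 45.7
[-0.0373, -0.0013, 0.0263]
[-0.0366, -0.0076, 0.0264]
[-0.0348, -0.0137, 0.0264]
[-0.0319, -0.0194, 0.0264]
[-0.0282, -0.0245, 0.0264]
[-0.0237, -0.0289, 0.0264]
[-0.0185, -0.0324, 0.0264]
[-0.0127, -0.0351, 0.0264]
[-0.0066, -0.0367, 0.0264]
[-0.0003, -0.0373, 0.0264]
```

servo_tool --turn '[[0, 0, -9.7], [0, 0, -9.7], [0, 0, -9.7], [0, 0, -9.7], [0, 0, -9.7]]' --delta_pos '[[-0.0373, -0.0013, 0.02], [-0.0366, -0.0076, 0.0264], [-0.0348, -0.0137, 0.0264], [-0.032, -0.0194, 0.0264], [-0.0282, -0.0245, 0.0264]]' --grip '[0.5, 0.5, 0.5, 0.5, 0.5]'

```text
time_s: 33.48
position: [0.4277, 0.1555, 0.2671]
tool_rot: [0.279, 0.96, 0.001, -0.001]
force: [0.3, 0.1, -0.9]
opening: 0.5
grasp_force: 0.0
```

servo_tool --turn '[[0, 0, -9.7], [0, 0, -9.7], [0, 0, -9.7], [0, 0, -9.7], [0, 0, -9.7]]' --delta_pos '[[-0.0237, -0.0289, 0.0264], [-0.0185, -0.0324, 0.0264], [-0.0127, -0.035, 0.0264], [-0.0066, -0.0367, 0.0264], [0, -0.0373, 0.0264]]' --grip '[0.5, 0.5, 0.5, 0.5, 0.5]'

```text
time_s: 34.1
position: [0.4489, -0.0293, 0.1348]
tool_rot: [-0.14, 0.99, 0.001, -0.0]
force: [1.3, 0.0, 0.0]
opening: 0.501
grasp_force: 0.0
```

```bash
python3 - <<'E'
from h import *
o=ctrl.get_obs();print(o['position'],o['time_s'],o['joint_positions'])
out,c=look('v7',['gauge_mid','plug_gauge','marker_pen','lid_knob'],{'lid_knob':.316})
r=ctrl.trace('wrist','plug_gauge')
if r:
    m=r[0]['region'].astype(np.uint8);ys,xs=np.nonzero(m);print(r[0]['p'],m.sum())
    P=np.array([onz('wrist',(x,y),.008,c)[:2] for x,y in zip(xs,ys)],np.float32);print(cv2.minAreaRect(P))
plan([.45,-.0285,.024],106,4)
E
```

```text
[ 0.44891376 -0.02925243  0.13477671] 34.1 [-0.23732451  0.34522589  1.88153816  0.00301516  0.91668847 -2.09137757]
gauge_mid 0.76 [248. 192.] [ 0.4494 -0.0304  0.008 ]
plug_gauge 0.89 [250. 192.] [ 0.4508 -0.0283  0.    ]
marker_pen 0.76 [127. 134.] [ 0.4276 -0.1584  0.    ]
0.91 1194
((0.4496542513370514, -0.028979944065213203), (0.08649559319019318, 0.01587677001953125), 18.566726684570312)
turn/row [ 0.04  0.01 -0.07] mm/row 28.1
[-0.0, -0.0003, 0.0281]
[-0.0001, -0.0003, 0.0281]
[-0.0001, -0.0003, 0.0281]
[-0.0001, -0.0003, 0.0281]
```

View pics/v7.png

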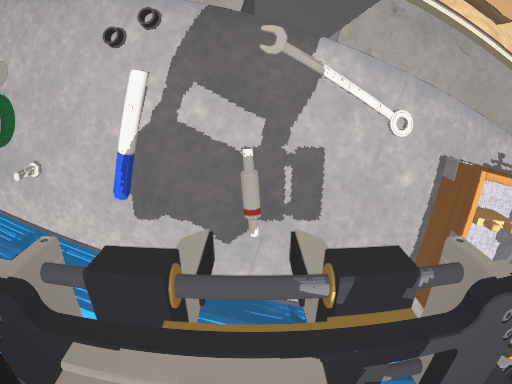

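The gauge is at (250,192), vertical between the fingers, and the pen at (127,134) is clear. I'll descend and grip.

servo_tool --turn '[[0, 0, 0], [0, 0, 0], [0, 0, 0], [0, 0, 0], [0, 0, 0]]' --delta_pos '[[0, 0, 0.035], [-0.0007, 0, 0.035], [0, 0, 0.025], [0, 0, 0.015], [0, 0, 0]]' --grip '[0.5, 0.5, 0.5, 0.5, 0.5]'

```text
time_s: 35.02
position: [0.4498, -0.0267, 0.026]
tool_rot: [-0.138, 0.99, 0.001, -0.0]
force: [0.5, -0.2, 0.1]
opening: 0.504
grasp_force: 0.0
```

servo_tool --turn '[[0, 0, 0], [0, 0, 0], [0, 0, 0], [0, 0, 0], [0, 0, 0]]' --delta_pos '[[0, 0, 0], [0, 0, 0], [0, 0, 0], [0, 0, 0], [0, 0, 0]]' --grip '[1, 1, 1, 1, 1]'

```text
time_s: 35.65
position: [0.4504, -0.0278, 0.0266]
tool_rot: [-0.137, 0.991, 0.001, 0.0]
force: [-0.1, -0.5, 6.5]
opening: 0.168
grasp_force: 29.8
```

servo_tool --turn '[[0, 0, 0], [0, 0, 0], [0, 0, 0], [0, 0, 0], [0, 0, 0]]' --delta_pos '[[0, 0, 0], [0, 0, 0], [0, 0, -0.03], [0, 0, -0.06], [0, 0, -0.06]]' --grip '[1, 1, 1, 1, 1]'

```text
time_s: 36.28
position: [0.4496, -0.028, 0.1774]
tool_rot: [-0.137, 0.991, 0.002, -0.001]
force: [0.5, 0.3, -0.7]
opening: 0.165
grasp_force: 29.8
```

```bash
python3 - <<'E'
from h import *
o=ctrl.get_obs();print(o['position'],o['time_s'],o['opening']*92,o['grasp_force'],o['force'])
C=np.array([.4163,.283,0]); S=C-.053*X; print('seat',S)
out,c=look('v8',['gauge_mid'],{'gauge_mid':.16})
plan([S[0],S[1],.19],98.65,5)
E
```

```text
[ 0.4495688  -0.02801855  0.17743228] 36.275 15.181707452413658 29.78182850405574 [ 0.49342566  0.32274738 -0.73623057]
seat [0.4242711  0.23060285 0.        ]
gauge_mid 0.81 [250. 246.] [ 0.4472 -0.0281  0.16  ]
turn/row [-0.03  0.12  1.43] mm/row 52.2
[-0.0086, 0.0515, -0.0017]
[-0.0073, 0.0517, -0.0017]
[-0.006, 0.0518, -0.0017]
[-0.0047, 0.052, -0.0017]
[-0.0034, 0.0521, -0.0017]
```

```bash
python3 - <<'E'
from h import *
S=np.array([.4243,.2306,0]);p=S-.07*X
plan([p[0],p[1],.15],98.65,4)
E
```

```text
turn/row [-0.04  0.15  1.79] mm/row 48.4
[-0.0085, 0.047, 0.0079]
[-0.007, 0.0473, 0.0079]
[-0.0056, 0.0474, 0.0079]
[-0.0041, 0.0476, 0.0079]
```

servo_tool --turn '[[0, 0, 1.8], [0, 0.5, 1.8], [0, 0, 1.8], [0, 0, 1.8], [0, 0, 0]]' --delta_pos '[[-0.0085, 0.047, 0.007], [-0.007, 0.0473, 0.007], [-0.0056, 0.0474, 0.007], [-0.004, 0.0476, 0.006], [0, 0, 0]]' --grip '[1, 1, 1, 1, 1]'

```text
time_s: 37.0
position: [0.43, 0.1645, 0.1482]
tool_rot: [-0.077, 0.997, 0.001, -0.006]
force: [0.0, -0.9, 0.3]
opening: 0.167
grasp_force: 29.8
```

```bash
python3 - <<'E'
from h import *
np.set_printoptions(precision=4,suppress=True)
S=np.array([.4243,.2306,0])
o=ctrl.get_obs();print(o['position'],o['time_s'],o['opening']*92,o['grasp_force'],Ro.from_quat(o['tool_rot']).as_matrix())
out,c=look('v9',['rack_seat','gauge_mid','lid_knob'],{'gauge_mid':o['position'][2]-.0185,'lid_knob':.316})
r=ctrl.trace('wrist','plug_gauge')
if r:
    ys,xs=np.nonzero(r[0]['region']);P=np.array([onz('wrist',(x,y),o['position'][2]-.0185,c)[:2] for x,y in zip(xs,ys)],np.float32);print(r[0]['p'],cv2.minAreaRect(P))
v=np.load('pics/v9.npz');d=v['d'];u,w=np.meshgrid(np.arange(512),np.arange(384));dx=u-v['cx'];dy=w-v['cy'];rr=np.hypot(dx,dy)+1e-9
k=np.tan(np.minimum(rr/v['f'],1.4))/rr*d;W=(np.stack([dx*k,dy*k,d],-1)-v['t'])@v['R'];W=W[d>0]
a=(W-S)@X; b=-(W-S)@h; z=W[:,2]
for z0,z1 in ((.066,.08),(.05,.06)):
    m=(abs(a)<.035)&(abs(b)<.045)&(z>z0)&(z<z1); print(z0,m.sum())
    for s in (1,-1):
        q=m&(b*s>.015); 
        if q.sum()>5: print(s,'b',np.percentile(b[q],[3,97]),'a hist',np.histogram(a[q],np.arange(-.034,.036,.004))[0], z[q].max())
E
```

```text
[0.43   0.1645 0.1482] 37.0 15.362644438675582 29.782338123768568 [[-0.9881 -0.1537 -0.0115]
 [-0.1537  0.9881  0.0004]
 [ 0.0113  0.0022 -0.9999]]
rack_seat 0.86 [331. 214.] [0.4236 0.2308 0.0635]
gauge_mid 0.79 [250. 248.] [0.4292 0.1645 0.1297]
0.95 ((0.42909300327301025, 0.1654163897037506), (0.08769192546606064, 0.016024146229028702), 9.926466941833496)
0.066 493
1 b [0.0258 0.0332] a hist [ 0  0 36 57 57 36  0  0  0  0  0 52 48 45  9  0  0] 0.072247903675692
-1 b [-0.028  -0.0246] a hist [ 0  0 15 24 22 16  0  0  0  0  0 21 22 22 11  0  0] 0.07158401800259671
0.05 1126
1 b [0.026  0.0335] a hist [54 52 41 15 14 15 38 50 50 51 50 31 13 13 15 30 46] 0.05996262464809815
-1 b [-0.0323 -0.0243] a hist [ 2 12 36 22 22 22 42 43 46 44 47 44 19 19 22 31 43] 0.059962238304071776
```

View pics/v9.png

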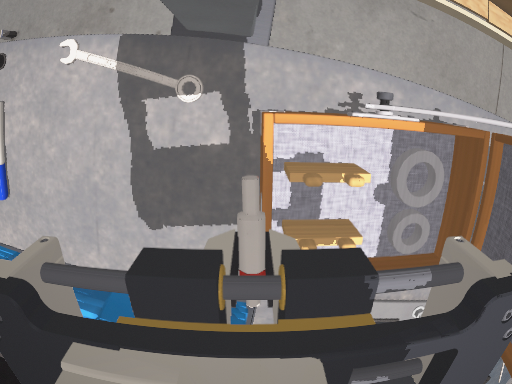

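The gauge is held at (250,240), and the rack's slots at (313,180) and (307,245) centre on the computed seat within 1 mm. Moving over it now.

servo_tool --turn '[[0, -0.6, 0.5], [0, 0, 0], [0, 0, 0], [0, 0, 0], [0, 0, 0]]' --delta_pos '[[-0.0017, 0.022, 0.01], [-0.0018, 0.022, 0.01], [-0.0017, 0.022, 0.01], [0, 0, 0], [0, 0, 0]]' --grip '[1, 1, 1, 1, 1]'

```text
time_s: 37.88
position: [0.4275, 0.2273, 0.1198]
tool_rot: [-0.07, 0.998, 0.001, 0.001]
force: [0.2, -0.4, -0.3]
opening: 0.162
grasp_force: 29.8
```

```bash
python3 - <<'E'
from h import *
np.set_printoptions(precision=4,suppress=True)
S=np.array([.4243,.2306,0])
o=ctrl.get_obs();print(o['position'],o['time_s'],o['opening']*92,o['force'],o['moment'],Ro.from_quat(o['tool_rot']).as_matrix()[:,1:])
out,c=look('v10',['rack_seat','gauge_mid','lid_knob'],{'gauge_mid':o['position'][2]-.0185,'lid_knob':.316})
r=ctrl.trace('wrist','plug_gauge')
if r:
    ys,xs=np.nonzero(r[0]['region']);P=np.array([onz('wrist',(x,y),o['position'][2]-.0185,c)[:2] for x,y in zip(xs,ys)],np.float32);print(r[0]['p'],cv2.minAreaRect(P))
plan([S[0]+.0005,S[1]-.0005,.087],98.65,4)
E
```

```text
[0.4275 0.2273 0.1198] 37.875 14.938294026340225 [ 0.1571 -0.4003 -0.2913] [-0.0014  0.0263 -0.0119] [[-0.1402  0.0017]
 [ 0.9901  0.0018]
 [ 0.0015 -1.    ]]
rack_seat 0.74 [254. 218.] [0.4235 0.2297 0.0635]
gauge_mid 0.92 [251. 248.] [0.4268 0.2279 0.1013]
lid_knob 0.74 [250. 243.] [0.312  0.2119 0.316 ]
0.67 ((0.42734044790267944, 0.228353813290596), (0.089241161942482, 0.01708894595503807), 9.02392864227295)
turn/row [ 0.03  0.03 -0.15] mm/row 8.3
[0.0006, 0.0007, 0.0082]
[0.0006, 0.0007, 0.0082]
[0.0006, 0.0007, 0.0082]
[0.0006, 0.0007, 0.0082]
```

servo_tool --turn '[[0, 0, -0.5], [0, 0, 0], [0, 0, 0], [0, 0, 0], [0, 0, 0]]' --delta_pos '[[0.001, 0.0015, 0.008], [0.0012, 0.0014, 0.008], [0, 0, 0.008], [0, 0, 0.008], [0, 0, 0]]' --grip '[1, 1, 1, 1, 1]'

```text
time_s: 38.75
position: [0.4241, 0.2307, 0.0868]
tool_rot: [-0.075, 0.997, 0.001, 0.0]
force: [0.3, -0.0, -0.9]
opening: 0.17
grasp_force: 29.8
```

```bash
python3 - <<'E'
from h import *
np.set_printoptions(precision=4,suppress=True)
S=np.array([.4243,.2306,0])
o=ctrl.get_obs();print(o['position'],o['time_s'],o['force'],o['moment'])
out,c=look('v11',['gauge_mid'],{'gauge_mid':o['position'][2]-.0185})
d=np.array(o['position'])-S;print('a',d@X,'b',-d@h)
E
```

```text
[0.4241 0.2307 0.0868] 38.75 [ 0.3467 -0.0092 -0.9011] [ 0.1018  0.0082 -0.0255]
gauge_mid 0.95 [250. 248.] [0.4236 0.231  0.0683]
a 0.00014297769717291765 b 0.00014160815472768614
```

Well centred. Lowering to touch.

servo_tool --turn '[[0, 0, 0], [0, 0, 0], [0, 0, 0], [0, 0, 0], [0, 0, 0]]' --delta_pos '[[0, 0, 0.001], [0, 0, 0.001], [0, 0, 0.001], [0, 0, 0.0005], [0, 0, 0]]' --grip '[1, 1, 1, 1, 1]'

```text
time_s: 39.48
position: [0.4246, 0.2309, 0.0841]
tool_rot: [-0.075, 0.997, 0.001, 0.001]
force: [-1.1, -0.7, -0.2]
opening: 0.168
grasp_force: 29.8
```

servo_tool --turn '[[0, 0, 0], [0, 0, 0], [0, 0, 0], [0, 0, 0], [0, 0, 0]]' --delta_pos '[[0, 0, 0.0005], [0, 0, 0.0005], [0, 0, 0.0005], [0, 0, 0], [0, 0, 0]]' --grip '[1, 1, 1, 1, 1]'

```text
time_s: 40.1
position: [0.4246, 0.2309, 0.0826]
tool_rot: [-0.075, 0.997, 0.001, 0.001]
force: [-1.0, -0.6, -0.2]
opening: 0.166
grasp_force: 29.8
```

servo_tool --turn '[[0, 0, 0], [0, 0, 0], [0, 0, 0], [0, 0, 0], [0, 0, 0]]' --delta_pos '[[0, 0, 0.0005], [0, 0, 0.0005], [0, 0, 0.0005], [0, 0, 0], [0, 0, 0]]' --grip '[1, 1, 1, 1, 1]'

```text
time_s: 40.72
position: [0.4247, 0.2309, 0.0817]
tool_rot: [-0.075, 0.997, 0.001, 0.001]
force: [-1.6, -0.8, 5.8]
opening: 0.164
grasp_force: 29.8
```

Seated, with 6 N up. Releasing and rising.

servo_tool --turn '[[0, 0, 0], [0, 0, 0], [0, 0, 0], [0, 0, 0], [0, 0, 0]]' --delta_pos '[[0, 0, 0], [0, 0, 0], [0, 0, 0], [0, 0, 0], [0, 0, 0]]' --grip '[0.8, 0.77, 0.72, 0.65, 0.65]'

```text
time_s: 41.35
position: [0.4246, 0.2309, 0.081]
tool_rot: [-0.075, 0.997, 0.001, 0.001]
force: [0.4, -0.4, 0.9]
opening: 0.346
grasp_force: 0.0
```

servo_tool --turn '[[0, 0, 0], [0, 0, 0], [0, 0, 0], [0, 0, 0], [0, 0, 0]]' --delta_pos '[[0, 0, -0.005], [0, 0, -0.01], [0, 0, -0.02], [0, -0.02, -0.01], [0, -0.03, -0.01]]' --grip '[0.65, 0.65, 0.65, 0.65, 0.65]'

```text
time_s: 41.98
position: [0.4322, 0.1813, 0.1372]
tool_rot: [-0.076, 0.997, 0.001, 0.002]
force: [-0.3, -0.2, 0.4]
opening: 0.35
grasp_force: 0.0
```

servo_tool --turn '[[0, 0, 0], [0, 0, 0], [0, 0, 0], [0, 0, 0], [0, 0, 0]]' --delta_pos '[[0, -0.03, -0.02], [0, -0.02, -0.02], [0, 0, 0], [0, 0, 0], [0, 0, 0]]' --grip '[0.65, 0.65, 0.65, 0.65, 0.65]'

```text
time_s: 42.6
position: [0.4388, 0.1324, 0.1752]
tool_rot: [-0.075, 0.997, 0.001, 0.0]
force: [-0.9, 0.5, 0.5]
opening: 0.351
grasp_force: 0.0
```

```bash
python3 - <<'E'
from h import *
np.set_printoptions(precision=4,suppress=True)
o=ctrl.get_obs();print(o['position'],o['time_s'],o['force'],o['opening'],o['grasp_force'])
out,c=look('v12',['gauge_mid','rack_seat','lid_knob'],{'gauge_mid':.0635,'lid_knob':.316})
r=ctrl.trace('wrist','plug_gauge')
if r:
    ys,xs=np.nonzero(r[0]['region']);P=np.array([onz('wrist',(x,y),.0635,c)[:2] for x,y in zip(xs,ys)],np.float32);print(r[0]['p'],cv2.minAreaRect(P))
w=cv2.imread('pics/v12.png');im,_=ctrl.snapshot('scene')
b=cv2.resize(im[90:190,140:260],None,fx=3,fy=3,interpolation=cv2.INTER_CUBIC)[:,:,::-1]
b2=cv2.resize(w[100:300,200:440],None,fx=1.8,fy=1.5)
cv2.imwrite('pics/c12.png',np.hstack([b,b2]))
E
```

```text
[0.4388 0.1324 0.1752] 42.6 [-0.904   0.5369  0.4772] 0.3505263388134988 0.0
gauge_mid 0.61 [362. 198.] [0.4237 0.2345 0.0635]
rack_seat 0.61 [361. 200.] [0.4257 0.2341 0.0635]
0.7 ((0.4235345125198364, 0.23183132708072662), (0.0860259085893631, 0.018691759556531906), 10.770078659057617)
```

View pics/c12.png

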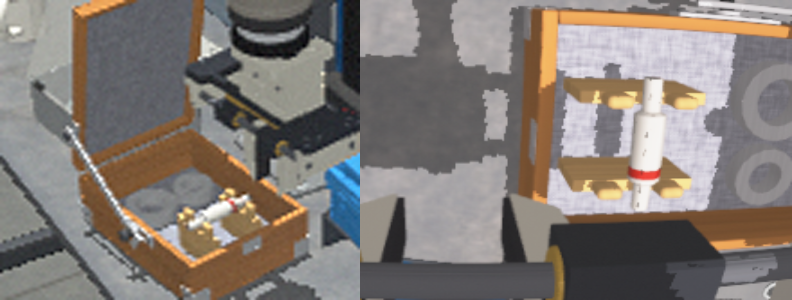

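The lid stands open on its stay. The gauge lies across both boards in their slots, at (650,145) in the right half, and the gripper is clear of everything, so I'll hand in.

```bash
python3 -c "
from bench import ctrl
print(ctrl.hand_in())"
```

```text
the job is handed in; nothing more can be done
None
```

I handed the job in: the lid stands open on its stay, the gauge lies across both slots of the rack, and nothing touches the gripper; the hand-in gave no verdict.

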